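# Fetch the red relay from under the lid of the parts box

### The arm

A 7-joint arm with a two-finger parallel gripper is mounted at the origin on the work surface. World frame = base frame: x ahead of the robot, y to its left, z up, the work surface at z = 0. Lengths are in m, angles in rad, forces in N, time in s.
With the tool pointing down it reaches from about 0.4 to 0.85 m from the base axis. Payload 10.4 kg.
Tool frame: the origin (TCP) lies at the very end of the fingers, on their centre line; the grasp point (between the pads) lies 19 mm behind it (manip.tcp_to_grasp is the z of the grasp point in the tool frame, in m); z points along the fingers, x is the direction in which the jaws open and shut, and the axes are right-handed (so a half turn about z gives the same grasp; the last joint's range is limited). The gripper opens to 85 mm and grips with 20 to 120 N. Pads are 22 mm wide; open, the fingers measure 114 mm over their backs; the gripper's body (76 mm by 85 mm) begins 54 mm behind the grasp point. The pads swing forward as they close: fully open they stand 13 mm farther back than shut.
Start: joints at [1.161, 0.332, -0.065, 1.46, 0.022, 1.35, -0.088], TCP at [0.236, -0.579, 0.231] pointing down, gripper open.
Joint ranges: [-2.6, 2.6], [-0.5, 2.12], [-1.47, 1.34], [0.16, 2.42], [-1.27, 4.41], [0.06, 2.06], [-2.6, 2.6]. Speed limits (rad/s): [2.22, 2.22, 2.79, 2.79, 3.14, 3.14, 3.14].

### API

Orientations are given as a unit quaternion [x, y, z, w].
In Python, from workcell import manip gives the robot as it stands.
- The arm moves only by the tool servo_tool, never from a script. Its argument "moves" is a list of rows, each an object with "travel": the shift along the tool's x, y, z in mm, a list of three; "dr": the turn, a rotation vector about the tool's x, y, z in degrees, a list of three. A call has 1 to 12 rows; each row shifts and turns the commanded pose from where the row before left it, along the tool's axes as they then stand; what a row does not reach is not made up. A row lasts 1/8 s, in which the tool goes at most 62.5 mm and 10.7 degrees, less where a joint would pass 70% of its speed; a pose out of reach is approached as far as the arm can. A call is refused whole if a number of a shift passes 62.5 or a number of a turn 10.7, either way. A call with a gripper value outside its range is refused whole. "claw" is the closure, from 0 (fully open) to 1 (shut), set as the call begins (left out, the last holds). The fingers move at their own pace and stop on an object; "squeeze" is the grip in N (left out, the last holds). Time passes only in rows, so rows that do not move let the fingers close. It gives the time, the measured TCP pose, the force and the opening at its end, in the units of the state.
- manip.get_obs(): the state, without advancing time (a new reading comes with each control period).
- manip.camera(name): name is "scene" or "top" or "wrist"; returns the picture (420x560x3 uint8, blue, green, red); there is no depth.
- manip.calibration(name): a dict with "intrinsics" (3x3 intrinsics, pixels), "distortion" ([k1, k2, p1, p2, k3] as OpenCV has them; the pictures are not rectified), "view" (4x4, takes a point from world to camera coordinates). Camera axes: x right, y down, z forward; pixel columns grow to the right and rows downward; lengths in m; the calibration is good to about 2 mm. A picture is of the moment at which its call begins: read the wrist's pose just before it. calibration takes no time and is no camera call; for the wrist camera it gives the pose at the moment of the call.
- manip.hand_in(): hands the job in, once; it reports no verdict.
The state is a dict: "clock": time; "joint_pos": joint angles; "joint_velocities": joint speeds; "tau": joint torques, N m; "position": TCP position; "ee_rot": TCP orientation; "ft_force": force on the tool from outside, world axes, zero at the start; "torque": the same for the moment, N m; "grip_width": opening from 0.0 (shut) to 1.0 (fully open).
Only numpy, scipy, OpenCV 4.12 (cv2) and the standard library are available. Lean on these libraries where they do the work, as an engineer would, in place of code of your own. Each camera call takes 0.05 s, during which the arm holds its last target. There are 200 camera calls.

### The job

Get the red relay out of the parts box and lay it in the orange bowl, leaving the blue relay where it is: first stand the solder spool on the round green pad, then turn both turn buttons aside and lift the lid out and lay it flat on the grey mat before you reach in. Then put everything back as it was: the lid down flush in its frame, both turn buttons pointing straight in over it again, and the spool standing on the yellow spot of the lid.

Things in the scene. Friction and masses are not known exactly. Their poses are not given: they have to be found in the camera images.
- parts_box: Fixed wooden box, 180 (x) by 240 (y) by 70 mm tall; origin: centre of its underside. On top a pocket 138 x 172 mm, 6 mm deep, takes the lid flush with the rim; below it a well 110 x 144 mm, floor at z = 20 mm, holds the relays, their length along y, at about x = 12, y = +38 and -38 mm. Turn button pivots on the rim: x = 0, y = +102 (left) and -102 mm (right), z = 70 mm. Yaw within 15 degrees.
- lid: Aluminium plate 130 (x) by 164 (y) by 6 mm, 180 g, with two windows (18 x 44 mm, above the relays, which do not pass). Origin: centre of its underside. Black block handle in the middle: 60 mm long in x, 16 mm wide in y, z = 6 to 36 mm. Yellow spot 54 mm across on top, centre x = -32, y = 43 mm, z = 6 mm. 4 mm play all round in the pocket; held down by the turn buttons.
- left_button (a joint): Turn button on the box's rim at +y; rad, counterclockwise from above positive. 0: nose straight in over the lid (starts within 0.2). Frees the lid beyond about 1.2 either way (stops at 1.7). Black bar 12 mm wide, 42 mm long, top 16 mm above the rim; nose 30 mm, tail 12 mm from the pivot. Light friction, stays where left; can be gripped across 12 mm at the pivot and turned.
- right_button (a joint): The same for the right turn button (on the box's rim at -y): 0 with the nose straight in over the lid, counterclockwise from above positive, clear beyond about 1.2 either way.
- spool: Loose solder spool standing upright: silvery winding 43.6 mm across between two white flanges 46 mm across, 44 mm tall, 200 g. Origin at the centre of its underside. At the start on the lid's yellow spot.
- red_relay: Loose red plug-in relay (red block, black foot): 22 mm (x) by 50 mm (y) by 28 mm tall, 50 g, standing on the floor of the well with its length along the box's y. Origin at the centre of its underside. It is under either window.
- blue_relay: The same in blue, under the other window; it stays in the box.
- grey_mat: Fixed grey mat 150 mm (x) by 184 mm (y), 3 mm thick, for laying the lid down; origin at the centre of its underside, its top at z = 3 mm.
- green_pad: Fixed round green pad, 84 mm across, 3 mm thick, for the spool; origin at the centre of its underside.
- orange_bowl: Loose open orange bowl, 130 mm across the rim, 45 mm tall, 300 g, inner floor about 5 mm above the table; origin at the centre of its underside. (A pink bowl of the same shape is not to be used.)
Mind the look-alikes: they are no part of the job. Several things look just like the green_pad: the one meant starts farthest to the robot's left.

How it is judged:
On the way, in this order (a step that is already met when the one before it is completed fails the run):
1. the spool stands on the green pad, released (horizontal distance between spool and green_pad below 0.025 m and height (world z) of spool below 0.012 m and angle between spool's own z axis and vertical below 0.15 rad and contact force between spool and the fingers below 0.05 N), for 0.2 s.
2. both turn buttons are aside and the lid lies flat on the grey mat, released, with the spool still on the pad ((value of joint left_button above 1 rad or value of joint left_button below -1 rad) and (value of joint right_button above 1 rad or value of joint right_button below -1 rad) and horizontal distance between lid and grey_mat below 0.04 m and height (world z) of lid below 0.01 m and angle between lid's own z axis and vertical below 0.1 rad and contact force between lid and the fingers below 0.05 N and horizontal distance between spool and green_pad below 0.025 m and height (world z) of spool below 0.012 m and angle between spool's own z axis and vertical below 0.15 rad), for 0.2 s.
3. the red relay lies in the orange bowl, released, with the lid still on the grey mat (horizontal distance between red_relay and orange_bowl below 0.04 m and z of red_relay in the frame of orange_bowl below 0.04 m and height (world z) of red_relay below 0.05 m and contact force between red_relay and the fingers below 0.05 N and horizontal distance between lid and grey_mat below 0.04 m and height (world z) of lid below 0.01 m and angle between lid's own z axis and vertical below 0.1 rad), for 0.2 s.
At the end, for the whole second after the job is handed in: Red relay in the upright orange bowl (centres within 40 mm); lid flush (within 9 mm, 3 mm high at most); buttons within 0.3 rad of straight in; spool upright within 12 mm in x and y of the yellow spot; blue relay within 20 mm of its start; all released and at rest (horizontal distance between red_relay and orange_bowl below 0.04 m and z of red_relay in the frame of orange_bowl below 0.04 m and height (world z) of red_relay below 0.05 m and contact force between each of red_relay, spool, lid and the fingers below 0.05 N and horizontal distance between lid and parts_box below 0.009 m and z of lid in the frame of parts_box between 0.06 and 0.067 m and angle between lid's own z axis and vertical below 0.05 rad and angle between the x axis of lid and the x axis of parts_box, either way round below 0.12 rad and value of joint left_button between -0.3 and 0.3 rad and value of joint right_button between -0.3 and 0.3 rad and x of spool in the frame of lid between -0.044 and -0.02 m and y of spool in the frame of lid between 0.031 and 0.055 m and z of spool in the frame of lid between 0.002 and 0.01 m and angle between each of spool, orange_bowl's own z axis and vertical below 0.1 rad and distance of blue_relay from where it was at the start of the episode below 0.02 m and linear speed of each of red_relay, lid, spool below 0.02 m/s and angular speed of each of red_relay, lid, spool below 0.2 rad/s); the robot touches nothing.
It fails at once if the blue relay is moved by more than 25 mm (distance of blue_relay from where it was at the start of the episode above 0.025 m).
It also fails if it takes over 141 s, if anything falls off the work surface, if the arm or the gripper's body presses on something with over 40 N, if the wrist force passes 120 N, or if a joint passes its speed limit or range.

## Working session

There is one attempt and no reset: what is moved stays moved. The work goes in short steps, Python scripts to look and compute and a tool call to move; the robot and the scene stay as the last step left them, time stands still between calls to the robot, and variables do not carry over. Pictures are saved under pics/ and viewed, on a budget of 14 in all, crops included, one or two more only if the job needs it, and the job is handed in when it is done.

Besides the shell and the picture viewer there is one more tool, called after "Emit:" by a JSON object that holds its "op" and its "data". servo_tool: Moves the arm, as the interface text tells. Its arguments: {"type":"object","properties":{"moves":{"type":"array","items":{"type":"object","properties":{"travel":{"type":"array","items":{"type":"number"}},"dr":{"type":"array","items":{"type":"number"}}}}},"claw":{"type":"number"},"squeeze":{"type":"number"}},"required":["moves"]}

```bash
mkdir -p pics; ls
cat > h.py <<'E'
import numpy as np, cv2
from workcell import manip
from scipy.spatial.transform import Rotation as R
def ray(cal,uv):
    K=np.array(cal["intrinsics"]);d=np.array(cal["distortion"]);V=np.array(cal["view"])
    p=cv2.undistortPoints(np.array(uv,float).reshape(-1,1,2),K,d).reshape(-1,2)
    dirs=np.c_[p,np.ones(len(p))]@V[:3,:3]
    return -V[:3,:3].T@V[:3,3],dirs
def onplane(cal,uv,z):
    c,d=ray(cal,uv); return c+d*((z-c[2])/d[:,2])[:,None]
def proj(cal,P):
    V=np.array(cal["view"]);return cv2.projectPoints(np.array(P,float).reshape(-1,1,3),cv2.Rodrigues(V[:3,:3])[0],V[:3,3],np.array(cal["intrinsics"]),np.array(cal["distortion"]))[0].reshape(-1,2)
def snap(n,f):
    cal=manip.calibration(n);im=np.array(manip.camera(n));cv2.imwrite("pics/"+f+".png",im);return cal,im
def st():
    o=manip.get_obs();r=R.from_quat(o["ee_rot"]).as_matrix()
    print("t",round(o["clock"],2),"tcp",np.round(np.array(o["position"])*1000,1),"x",np.round(r[:,0],3),"z",np.round(r[:,2],3),"F",np.round(o["ft_force"],1),"g",round(o["grip_width"],3))
    return o,r
E
python3 - <<'E'
from h import *
st();print(manip.tcp_to_grasp)
for n in("scene","top"):
    c,i=snap(n,n+"0");V=np.array(c["view"]);print(n,-V[:3,:3].T@V[:3,3],V[2,:3])
a=cv2.imread("pics/top0.png");
E
```

```text
pics
t 0.0 tcp [ 235.6 -578.5  230.5] x [ 0.377 -0.926 -0.001] z [-0.001  0.001 -1.   ] F [-0.5  0.6  0.2] g 0.998
-0.0187
scene [ 1.05164973 -0.4123044   0.94397354] [-0.5208588   0.22149497 -0.82440651]
top [ 0.3626766  -0.1649498   1.53797445] [ 0.08565122 -0.01645411 -0.9961893 ]
```

View pics/top0.png

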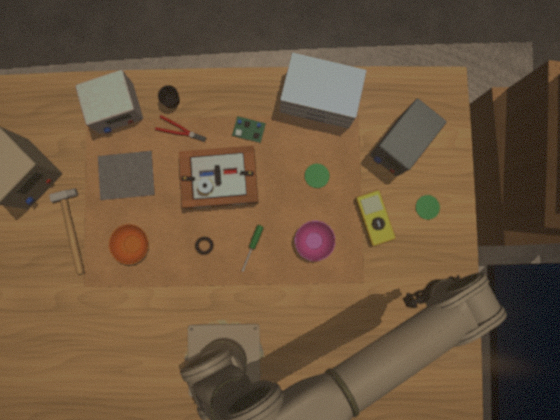

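View pics/scene0.png

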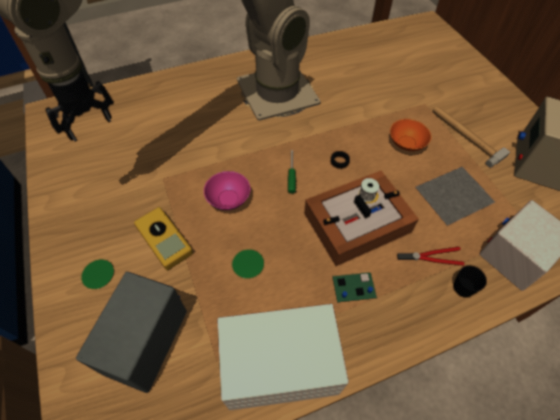

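The top view has x up and y left. The box is at about (218,178), the spool at (203,186), and the grey mat at (127,175). The leftmost green pad is at (316,176), the orange bowl at (129,245), and the red relay under the right window at (230,171). Next I measure these.

```bash
cat > m.py <<'E'
from h import *
c=manip.calibration("top");im=cv2.imread("pics/top0.png");cs=manip.calibration("scene");ims=cv2.imread("pics/scene0.png")
def blob(im,lo,hi,box,hull=True):
    x0,y0,x1,y1=box;h=cv2.cvtColor(im,cv2.COLOR_BGR2HSV)
    m=cv2.inRange(h,lo,hi);k=np.zeros_like(m);k[y0:y1,x0:x1]=m[y0:y1,x0:x1]
    k=cv2.morphologyEx(k,cv2.MORPH_OPEN,np.ones((2,2)))
    cn=max(cv2.findContours(k,0,2)[0],key=cv2.contourArea);return cv2.convexHull(cn)
def cen(cn): M=cv2.moments(cn);return [M['m10']/M['m00'],M['m01']/M['m00']]
g=blob(im,(50,80,40),(85,255,255),(290,150,345,205));print("green",onplane(c,[cen(g)],.003)*1000,cv2.contourArea(g))
g=blob(ims,(50,80,40),(85,255,255),(220,240,280,290));print("green s",onplane(cs,[cen(g)],.003)*1000)
for n,cc,i,b in(("top",c,im,(100,215,160,275)),("sc",cs,ims,(380,110,440,160))):
    o=blob(i,(3,150,60),(12,255,255),b);x=cv2.boundingRect(o);P=onplane(cc,o.reshape(-1,2),.045);(e)=cv2.minEnclosingCircle(P[:,:2].astype(np.float32)*1000);print("bowl",n,x,e)
m=blob(im,(0,0,50),(180,60,130),(90,145,158,205));P=onplane(c,m.reshape(-1,2),.003)*1000;print("mat",cv2.minAreaRect(P[:,:2].astype(np.float32)))
for n,i,b,cc in(("box",im,(170,135,265,220),c),):
    m=blob(i,(0,90,40),(14,230,200),b);P=onplane(cc,m.reshape(-1,2),.07)*1000;print(n,cv2.minAreaRect(P[:,:2].astype(np.float32)))
l=blob(im,(0,0,110),(180,70,255),(188,150,250,205));P=onplane(c,l.reshape(-1,2),.07)*1000;print("lid",cv2.minAreaRect(P[:,:2].astype(np.float32)))
a=cv2.resize(im[135:220,165:270],None,fx=7,fy=7,interpolation=2)[:595];cv2.imwrite("pics/crop1.png",a)
print(proj(c,[[.6,0,0],[.6,.1,0]]))
E
python3 m.py
```

```text
green [[ 591.58301243 -317.73553693    3.        ]] 396.0
green s [[ 598.79665365 -313.45163812    3.        ]]
bowl top (110, 225, 39, 40) ((376.06756591796875, 292.0402526855469), 64.96080780029297)
bowl sc (391, 119, 42, 34) ((385.8388366699219, 293.3899230957031), 72.47981262207031)
mat ((604.001953125, 316.8349304199219), (142.19940185546875, 176.60037231445312), 4.472520351409912)
box ((581.4073486328125, 1.16375732421875), (206.84524536132812, 266.1804504394531), 3.6528337001800537)
lid ((587.0715942382812, 0.117919921875), (132.15638732910156, 166.12135314941406), 4.055798053741455)
[[221.63823616 175.48409274]
 [191.52221557 176.02855716]]
```

View pics/crop1.png

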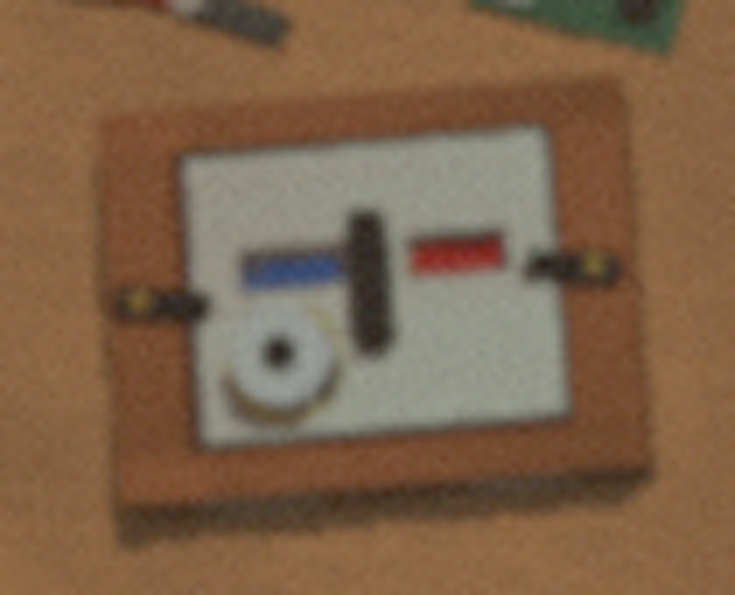

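```bash
cat >> h.py <<'E'
import json
def yaw0(r): return np.degrees(np.arctan2(r[1,0],r[0,0]))
def plan(*wps,start=None,vmax=45,amax=10):
    """wps: (x,y,z mm, yaw deg of tool x) tool down; prints rows per waypoint, chunks of 12"""
    o,r=st();p=np.array(o["position"])*1000;y=yaw0(r)
    if start is not None:p,y=np.array(start[:3],float),start[3]
    for w in wps:
        w=[a if b is None else b for a,b in zip([*p,y],w)]
        t=np.array(w[:3],float);n=int(max(1,np.ceil(np.linalg.norm(t-p)/vmax),np.ceil(abs(w[3]-y)/amax)));rows=[]
        for k in range(n):
            g=p+(t-p)/(n-k);gy=y+(w[3]-y)/(n-k)
            a=np.radians(y);Rm=np.array([[np.cos(a),np.sin(a),0],[np.sin(a),-np.cos(a),0],[0,0,-1]])
            d=np.round(Rm.T@(g-p),1);dz=round(-(gy-y),1)
            p=p+Rm@d;y=y-dz
            e={"travel":[float(v)+0.0 for v in d]}
            if dz:e["dr"]=[0,0,dz]
            rows.append(e)
        print("->",np.round(w,1))
        i=0
        while i<len(rows):
            print("  ",json.dumps(rows[i:i+12]).replace(" ",""));i+=12
E
python3 -c "
from h import *
c=manip.calibration('top')
f=lambda u,v:[165+u/7,135+v/7]
print(onplane(c,[f(137,302),f(594,262)],.086)*1000);print(onplane(c,[f(283,352)],.113)*1000)
plan((236,-579,330,None),(560,-10,330,4))
"
```

```text
[[580.45356873 107.0176224   86.        ]
 [594.84232322 -97.60860242  86.        ]]
[[553.1230773   37.81965776 113.        ]]
t 0.1 tcp [ 235.7 -578.5  230.6] x [ 0.377 -0.926 -0.001] z [-0.001  0.001 -1.   ] F [-0.9 -0.4  0.3] g 1.0
-> [ 236.  -579.   330.   -67.8]
   [{"travel":[0.2,0.0,-33.1]},{"travel":[0.2,-0.1,-33.2]},{"travel":[0.2,0.0,-33.1]}]
-> [560 -10 330   4]
   [{"travel":[-27.0,-34.3,0.0],"dr":[0,0,-4.8]},{"travel":[-24.0,-36.5,0.0],"dr":[0,0,-4.8]},{"travel":[-20.9,-38.3,0.0],"dr":[0,0,-4.8]},{"travel":[-17.6,-40.0,0.0],"dr":[0,0,-4.8]},{"travel":[-14.2,-41.3,0.0],"dr":[0,0,-4.8]},{"travel":[-10.7,-42.3,0.0],"dr":[0,0,-4.8]},{"travel":[-7.1,-43.1,0.0],"dr":[0,0,-4.8]},{"travel":[-3.5,-43.5,0.0],"dr":[0,0,-4.8]},{"travel":[0.2,-43.6,0.0],"dr":[0,0,-4.8]},{"travel":[3.8,-43.5,0.0],"dr":[0,0,-4.8]},{"travel":[7.4,-43.0,0.0],"dr":[0,0,-4.8]},{"travel":[11.0,-42.2,0.0],"dr":[0,0,-4.8]}]
   [{"travel":[14.5,-41.2,0.0],"dr":[0,0,-4.7]},{"travel":[17.9,-39.9,0.0],"dr":[0,0,-4.8]},{"travel":[21.1,-38.2,0.0],"dr":[0,0,-4.7]}]
```

Emit:
{"op": "servo_tool", "data": {"moves": [{"travel": [0, 0, -33]}, {"travel": [0, 0, -33]}, {"travel": [0, 0, -33]}]}}

```text
$.moves[0]: bad value
```

Emit:
{"op": "servo_tool", "data": {"moves": [{"travel": [-27.0, -34.3, 0.0], "dr": [0, 0, -4.8]}, {"travel": [-24.0, -36.5, 0.0], "dr": [0, 0, -4.8]}, {"travel": [-20.9, -38.3, 0.0], "dr": [0, 0, -4.8]}, {"travel": [-17.6, -40.0, 0.0], "dr": [0, 0, -4.8]}, {"travel": [-14.2, -41.3, 0.0], "dr": [0, 0, -4.8]}, {"travel": [-10.7, -42.3, 0.0], "dr": [0, 0, -4.8]}, {"travel": [-7.1, -43.1, 0.0], "dr": [0, 0, -4.8]}, {"travel": [-3.5, -43.5, 0.0], "dr": [0, 0, -4.8]}, {"travel": [0.2, -43.6, 0.0], "dr": [0, 0, -4.8]}, {"travel": [3.8, -43.5, 0.0], "dr": [0, 0, -4.8]}, {"travel": [7.4, -43.0, 0.0], "dr": [0, 0, -4.8]}, {"travel": [11.0, -42.2, 0.0], "dr": [0, 0, -4.8]}]}}

```text
clock: 1.6
position: [0.4953, -0.1224, 0.2311]
ee_rot: [0.996, -0.088, -0.0, 0.0]
ft_force: [-0.1, -0.2, 0.1]
grip_width: 1.001
```

Emit:
{"op": "servo_tool", "data": {"moves": [{"travel": [14.5, -41.2, 0.0], "dr": [0, 0, -4.7]}, {"travel": [17.9, -39.9, 0.0], "dr": [0, 0, -4.8]}, {"travel": [21.1, -38.2, 0.0], "dr": [0, 0, -4.7]}, {"travel": [0, 0, 0]}, {"travel": [0, 0, 0]}]}}

```text
$.moves[3]: bad value
```

```bash
python3 -c "
from h import *
st();c,i=snap('wrist','w1');V=np.array(c['view']);print(-V[:3,:3].T@V[:3,3],V[2,:3]);print(proj(c,[[.588,0,.07],[.58,.107,.086],[.595,-.098,.086]]));np.save('w1.npy',c,allow_pickle=True)"
```

```text
t 1.6 tcp [ 495.3 -122.4  231.1] x [ 0.985 -0.175 -0.   ] z [-0. -0. -1.] F [-0.1 -0.2  0.1] g 1.001
[ 0.50966483 -0.04253869  0.37550976] [-0.05732712 -0.31432185 -0.94758397]
[[ 359.15478471   41.26063055]
 [ 336.31248189 -101.02087774]
 [ 381.98858935  149.94020694]]
```

View pics/w1.png

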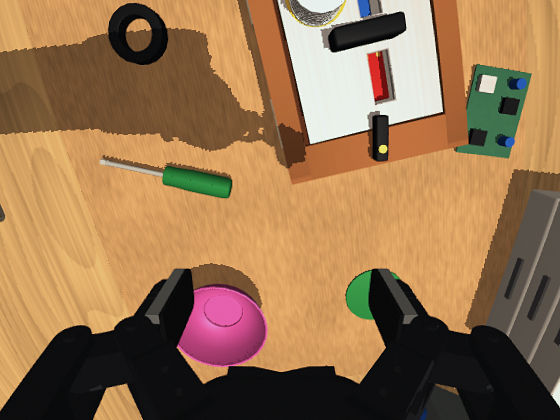

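```bash
sed -i 's/            if dz:e\["dr"\]=/            e["dr"]=/' h.py; python3 -c "
from h import *
plan((580,-55,330,4))"
```

```text
t 1.65 tcp [ 497.6 -116.2  231.3] x [ 0.986 -0.165  0.001] z [ 0.001  0.002 -1.   ] F [ 0.2  6.  -0.1] g 1.002
-> [580 -55 330   4]
   [{"travel":[17.8,-18.5,-24.7],"dr":[0,0,-3.4]},{"travel":[18.9,-17.4,-24.7],"dr":[0,0,-3.4]},{"travel":[19.9,-16.2,-24.6],"dr":[0,0,-3.3]},{"travel":[20.7,-15.0,-24.7],"dr":[0,0,-3.4]}]
```

Emit:
{"op": "servo_tool", "data": {"moves": [{"travel": [17.8, -18.5, -24.7], "dr": [0, 0, -3.4]}, {"travel": [18.9, -17.4, -24.7], "dr": [0, 0, -3.4]}, {"travel": [19.9, -16.2, -24.6], "dr": [0, 0, -3.3]}, {"travel": [20.7, -15.0, -24.7], "dr": [0, 0, -3.4]}, {"travel": [0, 0, 0], "dr": [0, 0, 0]}, {"travel": [0, 0, 0], "dr": [0, 0, 0]}, {"travel": [0, 0, 0], "dr": [0, 0, 0]}]}}

```text
clock: 2.52
position: [0.5773, -0.0646, 0.3291]
ee_rot: [1.0, 0.028, -0.001, 0.0]
ft_force: [0.0, 0.1, -0.2]
grip_width: 1.003
```

```bash
python3 -c "
from h import *
import pickle
st();c,i=snap('wrist','w2');pickle.dump(c,open('w2.pkl','wb'));print(proj(c,[[.588,0,.07],[.58,.107,.086],[.595,-.098,.086]]))"
```

```text
t 2.52 tcp [577.3 -64.6 329.1] x [ 0.998  0.055 -0.002] z [-0.002 -0.001 -1.   ] F [ 0.   0.1 -0.2] g 1.003
[[293.02972048 119.09215221]
 [292.65354141  21.80934155]
 [293.7537543  197.80962035]]
```

View pics/w2.png

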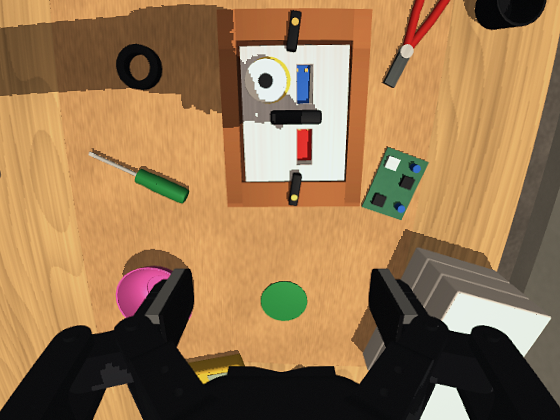

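The wrist view shows the whole box: button pins at (295,21) and (294,197), spool top at (266,80), handle at (296,117), red relay at (304,145), and the green pad at (284,301).

```bash
cat > m2.py <<'E'
from h import *
import pickle
from m import blob,cen
c=pickle.load(open('w2.pkl','rb'));im=cv2.imread('pics/w2.png')
for b in((285,10,302,30),(285,188,302,207)):
    print("pin",onplane(c,[cen(blob(im,(18,120,90),(40,255,255),b))],.086)*1000)
g=blob(im,(50,80,40),(85,255,255),(255,275,312,325));print("green",onplane(c,[cen(g)],.003)*1000,cv2.contourArea(g))
hsv=cv2.cvtColor(im,cv2.COLOR_BGR2HSV)
k=blob(im,(0,0,0),(180,255,70),(268,107,325,128));P=onplane(c,k.reshape(-1,2),.1)*1000;print("handle",cv2.minAreaRect(P[:,:2].astype(np.float32)))
for n,b in(("L",(284,30,303,52)),("R",(284,170,303,196))):
    k=blob(im,(0,0,0),(180,255,75),b);print(n,onplane(c,[cen(k)],.086)*1000)
m=blob(im,(0,80,20),(14,255,255),(215,2,380,207));r=m.reshape(-1,2);P=onplane(c,r,.07)*1000;print("box",cv2.minAreaRect(P[:,:2].astype(np.float32)))
s=cv2.inRange(hsv,(0,0,200),(180,60,255));
cr=cv2.resize(im[0:215,215:380],None,fx=3.6,fy=3.6*0.77,interpolation=2) if 0 else cv2.resize(im[0:215,215:380],None,fx=2.75,fy=2.75,interpolation=2)
cv2.imwrite('pics/crop2.png',cr)
E
python3 m2.py | tail -n +8
```

```text
[[221.63823616 175.48409274]
 [191.52221557 176.02855716]]
pin [[583.49337328 106.99543865  86.        ]]
pin [[596.37575306 -98.30071584  86.        ]]
green [[ 596.65878061 -316.01152561    3.        ]] 1394.5
handle ((590.8574829101562, 2.674036979675293), (59.28904724121094, 15.810044288635254), 3.3239452838897705)
L [[580.94129166  86.78272636  86.        ]]
R [[596.51855906 -80.6480841   86.        ]]
box ((587.8322143554688, 4.186515808105469), (185.79278564453125, 241.57827758789062), 3.5697052478790283)
```

View pics/crop2.png

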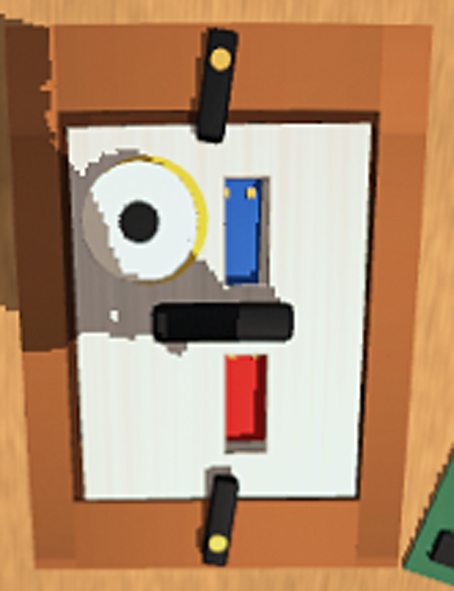

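```bash
python3 -c "
from h import *
import pickle
c=pickle.load(open('w2.pkl','rb'))
print(onplane(c,[[265.5,80.4]],.114)*1000)
im=cv2.imread('pics/w2.png');w=cv2.inRange(cv2.cvtColor(im,cv2.COLOR_BGR2HSV),(0,0,0),(180,255,60));w[:, :255]=0;w[:,277:]=0;w[:70]=0;w[92:]=0
m=cv2.moments(w);print(m['m10']/m['m00'],m['m01']/m['m00'],onplane(c,[[m['m10']/m['m00'],m['m01']/m['m00']]],.114)*1000)
t=(555,44)
plan((*t,180,3.6),(*t,90,3.6))
"
```

```text
[[553.91569541  40.91172077 114.        ]]
265.06 80.35333333333334 [[553.43790102  40.93454628 114.        ]]
t 2.58 tcp [577.5 -64.5 329.3] x [ 0.998  0.055 -0.001] z [-0.001 -0.    -1.   ] F [-0.3 -0.2  0.1] g 0.999
-> [555.   44.  180.    3.6]
   [{"travel":[-3.3,-21.9,29.9],"dr":[0,0,-0.1]},{"travel":[-3.2,-21.9,29.9],"dr":[0,0,-0.1]},{"travel":[-3.2,-21.9,29.8],"dr":[0,0,-0.1]},{"travel":[-3.2,-21.9,29.9],"dr":[0,0,-0.1]},{"travel":[-3.1,-22.0,29.8],"dr":[0,0,-0.0]}]
-> [555.   44.   90.    3.6]
   [{"travel":[0.0,0.0,30.0],"dr":[0,0,-0.0]},{"travel":[0.0,0.0,30.0],"dr":[0,0,-0.0]},{"travel":[0.0,0.0,30.0],"dr":[0,0,-0.0]}]
```

Emit:
{"op": "servo_tool", "data": {"moves": [{"travel": [-3.3, -21.5, 30], "dr": [0, 0, -0.1]}, {"travel": [-3.3, -21.5, 30], "dr": [0, 0, -0.1]}, {"travel": [-3.3, -21.5, 30], "dr": [0, 0, -0.1]}, {"travel": [-3.3, -21.5, 30], "dr": [0, 0, -0.1]}, {"travel": [-3.2, -21.5, 30], "dr": [0, 0, 0]}, {"travel": [0, 0, 30], "dr": [0, 0, 0]}, {"travel": [0, 0, 25], "dr": [0, 0, 0]}, {"travel": [0, 0, 20], "dr": [0, 0, 0]}, {"travel": [0, 0, 10], "dr": [0, 0, 0]}, {"travel": [0, 0, 5], "dr": [0, 0, 0]}, {"travel": [0, 0, 0], "dr": [0, 0, 0]}, {"travel": [0, 0, 0], "dr": [0, 0, 0]}]}}

```text
clock: 4.08
position: [0.5557, 0.0427, 0.0907]
ee_rot: [0.999, 0.032, 0.001, 0.0]
ft_force: [0.1, 0.2, -0.6]
grip_width: 1.0
```

```bash
python3 -c "
from h import *
st()"
```

```text
t 4.08 tcp [555.7  42.7  90.7] x [0.998 0.064 0.001] z [ 0.001 -0.    -1.   ] F [ 0.1  0.2 -0.6] g 1.0
```

Emit:
{"op": "servo_tool", "data": {"moves": [{"travel": [-1, 1, 5], "dr": [0, 0, 0]}, {"travel": [0, 0, 4], "dr": [0, 0, 0]}, {"travel": [0, 0, 0], "dr": [0, 0, 0]}]}}

```text
clock: 4.45
position: [0.5541, 0.0415, 0.0806]
ee_rot: [0.999, 0.032, -0.0, 0.0]
ft_force: [0.5, -0.2, 0.0]
grip_width: 1.001
```

Emit:
{"op": "servo_tool", "data": {"moves": [{"travel": [0, 0, 0], "dr": [0, 0, 0]}, {"travel": [0, 0, 0], "dr": [0, 0, 0]}, {"travel": [0, 0, 0], "dr": [0, 0, 0]}, {"travel": [0, 0, 0], "dr": [0, 0, 0]}, {"travel": [0, 0, 0], "dr": [0, 0, 0]}, {"travel": [0, 0, 0], "dr": [0, 0, 0]}, {"travel": [0, 0, 0], "dr": [0, 0, 0]}, {"travel": [0, 0, 0], "dr": [0, 0, 0]}], "claw": 1, "squeeze": 40}}

```text
clock: 5.45
position: [0.5544, 0.0416, 0.0814]
ee_rot: [0.999, 0.032, 0.0, 0.0]
ft_force: [-3.1, -0.1, 5.0]
grip_width: 0.514
```

```bash
python3 -c "
from h import *
plan((None,None,200,None),(597,-316,200,3.6),(597,-316,22,3.6))"
```

```text
t 5.45 tcp [554.4  41.6  81.4] x [0.998 0.064 0.   ] z [ 0. -0. -1.] F [-3.1 -0.1  5. ] g 0.514
-> [554.4  41.6 200.    3.7]
   [{"travel":[0.0,0.0,-39.5],"dr":[0,0,-0.0]},{"travel":[0.0,0.0,-39.5],"dr":[0,0,-0.0]},{"travel":[0.0,0.0,-39.6],"dr":[0,0,-0.0]}]
-> [ 597.  -316.   200.     3.6]
   [{"travel":[2.2,40.0,0.0],"dr":[0,0,0.0]},{"travel":[2.2,40.0,0.0],"dr":[0,0,0.0]},{"travel":[2.2,39.9,0.0],"dr":[0,0,0.0]},{"travel":[2.2,40.0,0.0],"dr":[0,0,0.0]},{"travel":[2.2,39.9,0.0],"dr":[0,0,0.0]},{"travel":[2.2,40.0,0.0],"dr":[0,0,0.0]},{"travel":[2.2,39.9,0.0],"dr":[0,0,0.0]},{"travel":[2.1,40.0,0.0],"dr":[0,0,0.0]},{"travel":[2.2,39.9,0.0],"dr":[0,0,0.1]}]
-> [ 597.  -316.    22.     3.6]
   [{"travel":[0.0,0.0,44.5],"dr":[0,0,-0.0]},{"travel":[0.0,0.0,44.5],"dr":[0,0,-0.0]},{"travel":[0.0,0.0,44.5],"dr":[0,0,-0.0]},{"travel":[0.0,0.0,44.5],"dr":[0,0,-0.0]}]
```

Emit:
{"op": "servo_tool", "data": {"moves": [{"travel": [0, 0, -10], "dr": [0, 0, 0]}, {"travel": [0, 0, -30], "dr": [0, 0, 0]}, {"travel": [0, 0, -40], "dr": [0, 0, 0]}, {"travel": [0, 0, -40], "dr": [0, 0, 0]}, {"travel": [2.2, 40, 0], "dr": [0, 0, 0]}, {"travel": [2.2, 40, 0], "dr": [0, 0, 0]}, {"travel": [2.2, 40, 0], "dr": [0, 0, 0]}, {"travel": [2.2, 40, 0], "dr": [0, 0, 0]}, {"travel": [2.2, 40, 0], "dr": [0, 0, 0]}, {"travel": [2.2, 40, 0], "dr": [0, 0, 0]}, {"travel": [2.2, 40, 0], "dr": [0, 0, 0]}, {"travel": [2.2, 40, 0], "dr": [0, 0, 0]}]}}

```text
clock: 6.95
position: [0.5923, -0.2779, 0.2013]
ee_rot: [0.999, 0.032, 0.0, -0.0]
ft_force: [1.3, 0.0, -3.6]
grip_width: 0.511
```

Emit:
{"op": "servo_tool", "data": {"moves": [{"travel": [2.2, 39, 0], "dr": [0, 0, 0]}, {"travel": [0, 0, 40], "dr": [0, 0, 0]}, {"travel": [0, 0, 40], "dr": [0, 0, 0]}, {"travel": [0, 0, 40], "dr": [0, 0, 0]}, {"travel": [0, 0, 30], "dr": [0, 0, 0]}, {"travel": [0, 0, 15], "dr": [0, 0, 0]}, {"travel": [0, 0, 0], "dr": [0, 0, 0]}, {"travel": [0, 0, 0], "dr": [0, 0, 0]}]}}

```text
clock: 7.95
position: [0.598, -0.3158, 0.0377]
ee_rot: [0.999, 0.032, 0.001, 0.001]
ft_force: [0.2, -1.2, -2.3]
grip_width: 0.513
```

```bash
python3 -c "
from h import *
plan((597,-316,16,3.6))"
```

```text
t 7.95 tcp [ 598.  -315.8   37.7] x [0.998 0.064 0.002] z [ 0.002 -0.001 -1.   ] F [ 0.2 -1.2 -2.3] g 0.513
-> [ 597.  -316.    16.     3.6]
   [{"travel":[-1.0,0.2,21.7],"dr":[0,0,0.1]}]
```

Emit:
{"op": "servo_tool", "data": {"moves": [{"travel": [-1, 0, 16], "dr": [0, 0, 0]}, {"travel": [0, 0, 6], "dr": [0, 0, 0]}, {"travel": [0, 0, 0], "dr": [0, 0, 0]}, {"travel": [0, 0, 0], "dr": [0, 0, 0]}, {"travel": [0, 0, 0], "dr": [0, 0, 0]}]}}

```text
clock: 8.57
position: [0.5957, -0.3155, 0.0145]
ee_rot: [0.999, 0.032, -0.0, 0.0]
ft_force: [-4.7, 0.9, 6.2]
grip_width: 0.516
```

```bash
python3 -c "
from h import *
st()"
```

```text
t 8.57 tcp [ 595.7 -315.5   14.5] x [ 0.998  0.064 -0.001] z [-0.001 -0.    -1.   ] F [-4.7  0.9  6.2] g 0.516
```

Touching down; release, back off up, and look.

Emit:
{"op": "servo_tool", "data": {"moves": [{"travel": [0, 0, 0], "dr": [0, 0, 0]}, {"travel": [0, 0, 0], "dr": [0, 0, 0]}, {"travel": [0, 0, 0], "dr": [0, 0, 0]}, {"travel": [0, 0, 0], "dr": [0, 0, 0]}, {"travel": [0, 0, 0], "dr": [0, 0, 0]}, {"travel": [0, 0, 0], "dr": [0, 0, 0]}], "claw": 0}}

```text
clock: 9.32
position: [0.5961, -0.3155, 0.014]
ee_rot: [0.999, 0.032, 0.0, 0.0]
ft_force: [-0.5, -0.1, 0.5]
grip_width: 1.001
```

Emit:
{"op": "servo_tool", "data": {"moves": [{"travel": [0, 0, -20], "dr": [0, 0, 0]}, {"travel": [0, 0, -35], "dr": [0, 0, 0]}, {"travel": [0, 0, -40], "dr": [0, 0, 0]}, {"travel": [0, 0, -40], "dr": [0, 0, 0]}, {"travel": [14, -40, 0], "dr": [0, 0, 0]}, {"travel": [0, -45, 0], "dr": [0, 0, 0]}, {"travel": [0, -45, 0], "dr": [0, 0, 1]}, {"travel": [0, -45, 0], "dr": [0, 0, 1]}, {"travel": [0, -40, 0], "dr": [0, 0, 2]}, {"travel": [0, 0, 0], "dr": [0, 0, 0]}, {"travel": [0, 0, 0], "dr": [0, 0, 0]}, {"travel": [0, 0, 0], "dr": [0, 0, 0]}]}}

```text
clock: 10.82
position: [0.5985, -0.1014, 0.1494]
ee_rot: [1.0, -0.004, 0.0, 0.0]
ft_force: [-0.9, -0.9, -0.3]
grip_width: 0.999
```

```bash
python3 -c "
from h import *
c,i=snap('wrist','w3');st();print(proj(c,[[.597,-.316,.003],[.597,-.316,.047],[.5964,-.0983,.086]]))
plan((596,-98,100,-2.5),(596,-98,74,-2.5))"
```

```text
t 10.88 tcp [ 598.5 -101.3  149.2] x [ 1.    -0.008  0.   ] z [ 0. -0. -1.] F [ 0.2  0.4 -0.1] g 1.0
[[281.18311246 363.40538245]
 [281.17908286 394.49651882]
 [278.22886366 219.35079131]]
t 10.88 tcp [ 598.5 -101.3  149.2] x [ 1.    -0.008  0.   ] z [ 0. -0. -1.] F [ 0.2  0.4 -0.1] g 1.0
-> [596.  -98.  100.   -2.5]
   [{"travel":[-1.3,-1.7,24.6],"dr":[0,0,1.0]},{"travel":[-1.3,-1.6,24.6],"dr":[0,0,1.1]}]
-> [596.  -98.   74.   -2.5]
   [{"travel":[0.0,0.0,26.0],"dr":[0,0,-0.0]}]
```

View pics/w3.png

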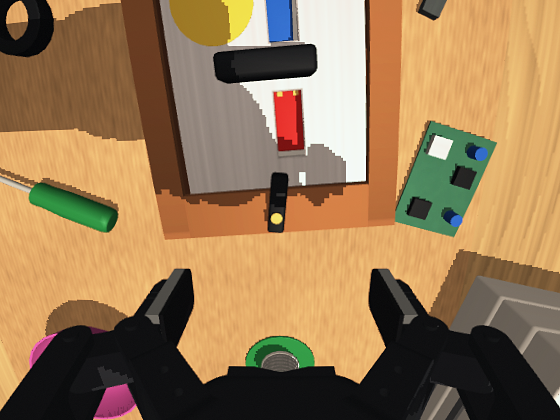

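Spool stands on the pad (280,362). The right pin is at (277,219), as predicted. Descend and grip the button.

Emit:
{"op": "servo_tool", "data": {"moves": [{"travel": [-1.3, -1.7, 24.6], "dr": [0, 0, 1]}, {"travel": [-1.3, -1.6, 24.6], "dr": [0, 0, 1]}, {"travel": [0, 0, 15], "dr": [0, 0, 0]}, {"travel": [0, 0, 8], "dr": [0, 0, 0]}, {"travel": [0, 0, 0], "dr": [0, 0, 0]}, {"travel": [0, 0, 0], "dr": [0, 0, 0]}], "claw": 0.5}}

```text
clock: 11.62
position: [0.5965, -0.0967, 0.0777]
ee_rot: [1.0, -0.02, 0.001, 0.0]
ft_force: [0.0, 0.3, -0.0]
grip_width: 0.503
```

Emit:
{"op": "servo_tool", "data": {"moves": [{"travel": [0, 0, 0], "dr": [0, 0, 0]}, {"travel": [0, 0, 0], "dr": [0, 0, 0]}, {"travel": [0, 0, 0], "dr": [0, 0, 0]}, {"travel": [0, 0, 0], "dr": [0, 0, 0]}, {"travel": [0, 0, 0], "dr": [0, 0, 0]}, {"travel": [0, 0, 0], "dr": [0, 0, 0]}], "claw": 1, "squeeze": 25}}

```text
clock: 12.38
position: [0.5954, -0.0968, 0.0774]
ee_rot: [1.0, -0.02, -0.0, 0.0]
ft_force: [-4.6, -0.5, 5.5]
grip_width: 0.128
```

```bash
python3 -c "
from h import *
st()"
```

```text
t 12.38 tcp [595.4 -96.8  77.4] x [ 0.999 -0.041 -0.001] z [-0.001 -0.001 -1.   ] F [-4.6 -0.5  5.5] g 0.128
```

Emit:
{"op": "servo_tool", "data": {"moves": [{"travel": [0, 0, 0], "dr": [0, 0, 5]}, {"travel": [0, 0, 0], "dr": [0, 0, 9]}, {"travel": [0, 0, 0], "dr": [0, 0, 9]}, {"travel": [0, 0, 0], "dr": [0, 0, 9]}, {"travel": [0, 0, 0], "dr": [0, 0, 9]}, {"travel": [0, 0, 0], "dr": [0, 0, 9]}, {"travel": [0, 0, 0], "dr": [0, 0, 9]}, {"travel": [0, 0, 0], "dr": [0, 0, 9]}, {"travel": [0, 0, 0], "dr": [0, 0, 8]}, {"travel": [0, 0, 0], "dr": [0, 0, 3]}, {"travel": [0, 0, 0], "dr": [0, 0, 0]}, {"travel": [0, 0, 0], "dr": [0, 0, 0]}]}}

```text
clock: 13.88
position: [0.5941, -0.0956, 0.0773]
ee_rot: [0.759, -0.651, -0.002, 0.001]
ft_force: [-12.7, 3.4, 12.2]
grip_width: 0.132
```

```bash
python3 -c "
from h import *
o,r=st();print(yaw0(r))"
```

```text
t 13.88 tcp [594.1 -95.6  77.3] x [ 0.151 -0.988 -0.001] z [-0.004  0.001 -1.   ] F [-12.7   3.4  12.2] g 0.132
-81.30115809998988
```

```bash
python3 -c "
from h import *
plan((None,None,150,None),(583,106,150,-7),(583,106,77,-7))"
```

```text
t 13.88 tcp [594.1 -95.6  77.3] x [ 0.151 -0.988 -0.001] z [-0.004  0.001 -1.   ] F [-12.7   3.4  12.2] g 0.132
-> [594.1 -95.6 150.  -81.3]
   [{"travel":[0.0,0.0,-36.4],"dr":[0,0,-0.0]},{"travel":[0.0,0.0,-36.3],"dr":[0,0,-0.0]}]
-> [583 106 150  -7]
   [{"travel":[-25.1,-2.4,0.0],"dr":[0,0,-9.3]},{"travel":[-24.4,-6.5,0.0],"dr":[0,0,-9.3]},{"travel":[-23.0,-10.3,0.0],"dr":[0,0,-9.3]},{"travel":[-21.1,-13.9,0.0],"dr":[0,0,-9.3]},{"travel":[-18.5,-17.1,0.0],"dr":[0,0,-9.3]},{"travel":[-15.5,-19.9,0.0],"dr":[0,0,-9.3]},{"travel":[-12.1,-22.2,0.0],"dr":[0,0,-9.3]},{"travel":[-8.3,-23.8,0.0],"dr":[0,0,-9.2]}]
-> [583 106  77  -7]
   [{"travel":[0.0,0.0,36.5],"dr":[0,0,-0.0]},{"travel":[0.0,0.0,36.5],"dr":[0,0,-0.0]}]
```

Emit:
{"op": "servo_tool", "data": {"moves": [{"travel": [0, 0, 0], "dr": [0, 0, 0]}, {"travel": [0, 0, 0], "dr": [0, 0, 0]}, {"travel": [0, 0, 0], "dr": [0, 0, 0]}, {"travel": [0, 0, 0], "dr": [0, 0, 0]}, {"travel": [0, 0, -13], "dr": [0, 0, 0]}, {"travel": [0, 0, -30], "dr": [0, 0, 0]}, {"travel": [0, 0, -30], "dr": [0, 0, 0]}, {"travel": [0, 0, 0], "dr": [0, 0, 0]}], "claw": 0.5}}

```text
clock: 14.88
position: [0.5977, -0.0967, 0.1535]
ee_rot: [0.758, -0.652, 0.002, -0.001]
ft_force: [-0.7, -0.3, 0.2]
grip_width: 0.501
```

Emit:
{"op": "servo_tool", "data": {"moves": [{"travel": [-25, -2, 0], "dr": [0, 0, -9.3]}, {"travel": [-24.4, -6, 0], "dr": [0, 0, -9.3]}, {"travel": [-23, -10, 0], "dr": [0, 0, -9.3]}, {"travel": [-21.1, -13.6, 0], "dr": [0, 0, -9.3]}, {"travel": [-18.5, -17.1, 0], "dr": [0, 0, -9.3]}, {"travel": [-15.5, -19.9, 0], "dr": [0, 0, -9.3]}, {"travel": [-12.1, -22.2, 0], "dr": [0, 0, -9.3]}, {"travel": [-8.3, -23.8, 0], "dr": [0, 0, -9.2]}, {"travel": [-3, 0, 0], "dr": [0, 0, 0]}, {"travel": [0, 0, 0], "dr": [0, 0, 0]}, {"travel": [0, 0, 0], "dr": [0, 0, 0]}]}}

```text
clock: 16.25
position: [0.5808, 0.1034, 0.1497]
ee_rot: [0.998, -0.063, 0.0, 0.0]
ft_force: [1.2, -0.0, -0.5]
grip_width: 0.498
```

```bash
python3 -c "
from h import *
plan((583,106,100,-7),(583,106,77,-7))"
```

```text
t 16.25 tcp [580.8 103.4 149.7] x [ 0.992 -0.125  0.   ] z [-0.    -0.001 -1.   ] F [ 1.2 -0.  -0.5] g 0.498
-> [583 106 100  -7]
   [{"travel":[0.9,-1.4,24.9],"dr":[0,0,-0.1]},{"travel":[0.9,-1.5,24.8],"dr":[0,0,-0.1]}]
-> [583 106  77  -7]
   [{"travel":[0.0,0.0,23.0],"dr":[0,0,-0.0]}]
```

Emit:
{"op": "servo_tool", "data": {"moves": [{"travel": [1, -1.4, 25], "dr": [0, 0, 0]}, {"travel": [1, -1.4, 25], "dr": [0, 0, 0]}, {"travel": [0, 0, 15], "dr": [0, 0, 0]}, {"travel": [0, 0, 8], "dr": [0, 0, 0]}, {"travel": [0, 0, 0], "dr": [0, 0, 0]}, {"travel": [0, 0, 0], "dr": [0, 0, 0]}]}}

```text
clock: 17.0
position: [0.5835, 0.1073, 0.0776]
ee_rot: [0.998, -0.061, 0.001, -0.0]
ft_force: [-0.0, 0.5, 1.1]
grip_width: 0.5
```

Emit:
{"op": "servo_tool", "data": {"moves": [{"travel": [0, 0, 0], "dr": [0, 0, 0]}, {"travel": [0, 0, 0], "dr": [0, 0, 0]}, {"travel": [0, 0, 0], "dr": [0, 0, 0]}, {"travel": [0, 0, 0], "dr": [0, 0, 0]}, {"travel": [0, 0, 0], "dr": [0, 0, 0]}, {"travel": [0, 0, 0], "dr": [0, 0, 0]}], "claw": 1}}

```text
clock: 17.75
position: [0.5828, 0.1074, 0.0774]
ee_rot: [0.998, -0.061, -0.0, 0.0]
ft_force: [-3.6, -1.4, 5.8]
grip_width: 0.134
```

Emit:
{"op": "servo_tool", "data": {"moves": [{"travel": [0, 0, 0], "dr": [0, 0, 5]}, {"travel": [0, 0, 0], "dr": [0, 0, 9]}, {"travel": [0, 0, 0], "dr": [0, 0, 9]}, {"travel": [0, 0, 0], "dr": [0, 0, 9]}, {"travel": [0, 0, 0], "dr": [0, 0, 9]}, {"travel": [0, 0, 0], "dr": [0, 0, 9]}, {"travel": [0, 0, 0], "dr": [0, 0, 9]}, {"travel": [0, 0, 0], "dr": [0, 0, 9]}, {"travel": [0, 0, 0], "dr": [0, 0, 5]}, {"travel": [0, 0, 0], "dr": [0, 0, 2]}, {"travel": [0, 0, 0], "dr": [0, 0, 0]}, {"travel": [0, 0, 0], "dr": [0, 0, 0]}]}}

```text
clock: 19.25
position: [0.582, 0.1082, 0.0774]
ee_rot: [0.755, -0.656, -0.001, 0.0]
ft_force: [-7.8, 1.2, 8.3]
grip_width: 0.127
```

```bash
python3 -c "
from h import *
o,r=st();print(yaw0(r));plan((590.5,2.5,150,-86.4),(590.5,2.5,77,-86.4),start=(583,106,152,-82.3))"
```

```text
t 19.25 tcp [582.  108.2  77.4] x [ 0.139 -0.99  -0.001] z [-0.002  0.    -1.   ] F [-7.8  1.2  8.3] g 0.127
-81.98716428322463
t 19.25 tcp [582.  108.2  77.4] x [ 0.139 -0.99  -0.001] z [-0.002  0.    -1.   ] F [-7.8  1.2  8.3] g 0.127
-> [590.5   2.5 150.  -86.4]
   [{"travel":[34.5,2.1,0.7],"dr":[0,0,1.4]},{"travel":[34.6,1.3,0.7],"dr":[0,0,1.4]},{"travel":[34.6,0.5,0.6],"dr":[0,0,1.3]}]
-> [590.5   2.5  77.  -86.4]
   [{"travel":[0.0,0.0,36.5],"dr":[0,0,-0.0]},{"travel":[0.0,0.0,36.5],"dr":[0,0,-0.0]}]
```

Emit:
{"op": "servo_tool", "data": {"moves": [{"travel": [0, 0, 0], "dr": [0, 0, 0]}, {"travel": [0, 0, 0], "dr": [0, 0, 0]}, {"travel": [0, 0, 0], "dr": [0, 0, 0]}, {"travel": [0, 0, 0], "dr": [0, 0, 0]}, {"travel": [0, 0, -15], "dr": [0, 0, 0]}, {"travel": [0, 0, -30], "dr": [0, 0, 0]}, {"travel": [0, 0, -30], "dr": [0, 0, 0]}, {"travel": [0, 0, 0], "dr": [0, 0, 0]}, {"travel": [0, 0, 0], "dr": [0, 0, 0]}], "claw": 0.5}}

```text
clock: 20.38
position: [0.5829, 0.1072, 0.152]
ee_rot: [0.754, -0.656, 0.0, 0.0]
ft_force: [-0.6, 0.4, -0.9]
grip_width: 0.503
```

Emit:
{"op": "servo_tool", "data": {"moves": [{"travel": [34.5, 3, 1], "dr": [0, 0, 1.4]}, {"travel": [34.6, 2, 1], "dr": [0, 0, 1.4]}, {"travel": [35, 1, 1], "dr": [0, 0, 1.3]}, {"travel": [0, 0, 0], "dr": [0, 0, 0]}, {"travel": [0, 0, 0], "dr": [0, 0, 0]}]}}

```text
clock: 21.0
position: [0.5885, 0.0039, 0.1482]
ee_rot: [0.731, -0.683, -0.001, 0.0]
ft_force: [-0.1, 0.6, 0.1]
grip_width: 0.504
```

```bash
python3 -c "
from h import *
c,i=snap('wrist','w4');print(np.round(proj(c,[[.583,.1065,.086],[.5955,-.098,.086],[.591,.003,.1]])));plan((590.7,3,77,-86.4),vmax=25)"
```

```text
[[137. 223.]
 [421. 225.]
 [281. 229.]]
t 21.05 tcp [588.6   4.4 148.4] x [ 0.069 -0.998 -0.001] z [-0.001  0.001 -1.   ] F [ 0.1  0.3 -0. ] g 0.497
-> [590.7   3.   77.  -86.4]
   [{"travel":[0.5,-0.7,23.8],"dr":[0,0,0.1]},{"travel":[0.5,-0.7,23.8],"dr":[0,0,0.1]},{"travel":[0.6,-0.6,23.8],"dr":[0,0,0.2]}]
```

View pics/w4.png

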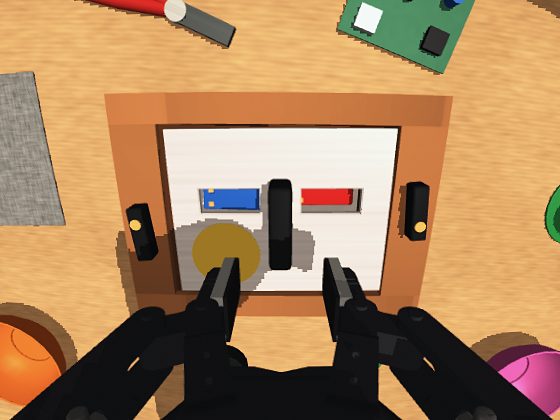

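Both buttons are aside with pins at (136,226) and (420,227), and the handle is between the fingers at (280,225). Now grip it.

Emit:
{"op": "servo_tool", "data": {"moves": [{"travel": [0.5, -0.7, 24], "dr": [0, 0, 0.1]}, {"travel": [0.5, -0.7, 24], "dr": [0, 0, 0.1]}, {"travel": [0.6, -0.6, 15], "dr": [0, 0, 0.2]}, {"travel": [0, 0, 8], "dr": [0, 0, 0]}, {"travel": [0, 0, 0], "dr": [0, 0, 0]}, {"travel": [0, 0, 0], "dr": [0, 0, 0]}]}}

```text
clock: 21.8
position: [0.5915, 0.0018, 0.0786]
ee_rot: [0.728, -0.685, 0.0, -0.0]
ft_force: [0.3, 0.5, 0.1]
grip_width: 0.499
```

Emit:
{"op": "servo_tool", "data": {"moves": [{"travel": [0, 0, 0], "dr": [0, 0, 0]}, {"travel": [0, 0, 0], "dr": [0, 0, 0]}, {"travel": [0, 0, 0], "dr": [0, 0, 0]}, {"travel": [0, 0, 0], "dr": [0, 0, 0]}, {"travel": [0, 0, 0], "dr": [0, 0, 0]}, {"travel": [0, 0, 0], "dr": [0, 0, 0]}, {"travel": [0, 0, 0], "dr": [0, 0, 0]}], "claw": 1, "squeeze": 60}}

```text
clock: 22.68
position: [0.5917, 0.0027, 0.0787]
ee_rot: [0.728, -0.685, 0.0, -0.001]
ft_force: [1.4, 4.7, 6.0]
grip_width: 0.174
```

```bash
python3 -c "
from h import *
o,r=st();print(yaw0(r),o['joint_pos']);plan((None,None,165,None),(602,317,165,-85.8),(602,317,60,-85.8))"
```

```text
t 22.68 tcp [591.7   2.7  78.7] x [ 0.061 -0.998 -0.001] z [ 0.002  0.001 -1.   ] F [1.4 4.7 6. ] g 0.174
-86.48595397726508 [ 0.14010325  0.4031039  -0.27058252  1.71131871  0.1208933   1.04162327
 -1.6802325 ]
t 22.68 tcp [591.7   2.7  78.7] x [ 0.061 -0.998 -0.001] z [ 0.002  0.001 -1.   ] F [1.4 4.7 6. ] g 0.174
-> [591.7   2.7 165.  -86.5]
   [{"travel":[0.0,0.0,-43.1],"dr":[0,0,-0.0]},{"travel":[0.0,0.0,-43.2],"dr":[0,0,-0.0]}]
-> [602.  317.  165.  -85.8]
   [{"travel":[-44.7,-4.2,0.0],"dr":[0,0,-0.1]},{"travel":[-44.7,-4.3,0.0],"dr":[0,0,-0.1]},{"travel":[-44.7,-4.4,0.0],"dr":[0,0,-0.1]},{"travel":[-44.7,-4.4,0.0],"dr":[0,0,-0.1]},{"travel":[-44.7,-4.5,0.0],"dr":[0,0,-0.1]},{"travel":[-44.7,-4.6,0.0],"dr":[0,0,-0.1]},{"travel":[-44.7,-4.7,0.0],"dr":[0,0,-0.1]}]
-> [602.  317.   60.  -85.8]
   [{"travel":[0.0,0.0,35.0],"dr":[0,0,0.0]},{"travel":[0.0,0.0,35.0],"dr":[0,0,0.0]},{"travel":[0.0,0.0,35.0],"dr":[0,0,0.0]}]
```

Emit:
{"op": "servo_tool", "data": {"moves": [{"travel": [0, 0, -10], "dr": [0, 0, 0]}, {"travel": [0, 0, -25], "dr": [0, 0, 0]}, {"travel": [0, 0, -30], "dr": [0, 0, 0]}, {"travel": [0, 0, -25], "dr": [0, 0, 0]}, {"travel": [-25, -2.4, 0], "dr": [0, 0, 0]}, {"travel": [-40, -4.2, 0], "dr": [0, 0, -0.1]}, {"travel": [-40, -4.2, 0], "dr": [0, 0, -0.1]}, {"travel": [-40, -4.2, 0], "dr": [0, 0, -0.1]}, {"travel": [-40, -4.2, 0], "dr": [0, 0, -0.1]}, {"travel": [-40, -4.2, 0], "dr": [0, 0, -0.1]}, {"travel": [-40, -4.2, 0], "dr": [0, 0, -0.1]}, {"travel": [-30, -2.7, 0], "dr": [0, 0, -0.1]}]}}

```text
clock: 24.18
position: [0.6018, 0.2987, 0.1676]
ee_rot: [0.732, -0.681, 0.0, 0.001]
ft_force: [0.7, 0.2, -0.8]
grip_width: 0.171
```

Emit:
{"op": "servo_tool", "data": {"moves": [{"travel": [-18, 0, 0], "dr": [0, 0, 0]}, {"travel": [0, 0, 30], "dr": [0, 0, 0]}, {"travel": [0, 0, 30], "dr": [0, 0, 0]}, {"travel": [0, 0, 30], "dr": [0, 0, 0]}, {"travel": [0, 0, 15], "dr": [0, 0, 0]}, {"travel": [0, 0, 0], "dr": [0, 0, 0]}, {"travel": [0, 0, 0], "dr": [0, 0, 0]}, {"travel": [0, 0, 0], "dr": [0, 0, 0]}]}}

```text
clock: 25.18
position: [0.6015, 0.3163, 0.0642]
ee_rot: [0.732, -0.681, 0.0, -0.001]
ft_force: [0.5, 0.4, -1.9]
grip_width: 0.171
```

```bash
python3 -c "
from h import *
o,r=st();print(yaw0(r),o['joint_pos'][6]);snap('top','t2');snap('wrist','w5')
i=cv2.imread('pics/t2.png')[130:290,70:280];j=cv2.imread('pics/w5.png');cv2.imwrite('pics/mix1.png',np.hstack([cv2.resize(i,(400,305)),cv2.resize(j,(400,305))]))"
```

```text
t 25.18 tcp [601.5 316.3  64.2] x [ 0.072 -0.997 -0.001] z [ 0.002  0.001 -1.   ] F [ 0.5  0.4 -1.9] g 0.171
-85.8451241728645 -2.197032036044274
```

View pics/mix1.png

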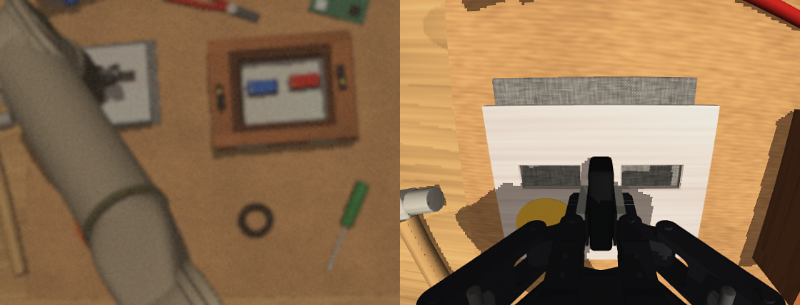

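```bash
python3 -c "
from h import *
c=manip.calibration('wrist');a=onplane(c,[[130.5,107],[415,107.5]],.003)*1000;print(a,np.linalg.norm(a[0]-a[1]));m=a.mean(0);d=(a[0]-a[1]);d/=np.linalg.norm(d);print('yaw',np.degrees(np.arctan2(-d[0],d[1])),'centre',m[:2]-75*np.array([d[1],-d[0]]))"
```

```text
[[675.61793591 417.32749999   3.        ]
 [688.38923277 235.52007434   3.        ]] 182.25544174059536
yaw 4.018215178143147 centre [607.1879476  321.16826637]
```

Emit:
{"op": "servo_tool", "data": {"moves": [{"travel": [-4, -5, 20], "dr": [0, 0, 0]}, {"travel": [0, 0, 15], "dr": [0, 0, 0]}, {"travel": [0, 0, 8], "dr": [0, 0, 0]}, {"travel": [0, 0, 3], "dr": [0, 0, 0]}, {"travel": [0, 0, 0], "dr": [0, 0, 0]}, {"travel": [0, 0, 0], "dr": [0, 0, 0]}, {"travel": [0, 0, 0], "dr": [0, 0, 0]}]}}

```text
clock: 26.15
position: [0.6052, 0.3203, 0.0178]
ee_rot: [0.732, -0.681, 0.0, 0.0]
ft_force: [-6.1, -5.0, 11.3]
grip_width: 0.169
```

```bash
python3 -c "
from h import *
o,r=st()"
```

```text
t 26.15 tcp [605.2 320.3  17.8] x [ 0.073 -0.997  0.001] z [-0.    -0.001 -1.   ] F [-6.1 -5.  11.3] g 0.169
```

```bash
python3 -c "
from h import *
plan((602,-60,210,3.6),start=(605.2,320.3,140,-85.8))"
```

```text
t 26.15 tcp [605.2 320.3  17.8] x [ 0.073 -0.997  0.001] z [-0.    -0.001 -1.   ] F [-6.1 -5.  11.3] g 0.169
-> [602.  -60.  210.    3.6]
   [{"travel":[42.1,3.4,-7.8],"dr":[0,0,-9.9]},{"travel":[40.9,10.6,-7.8],"dr":[0,0,-9.9]},{"travel":[38.5,17.5,-7.8],"dr":[0,0,-9.9]},{"travel":[34.9,23.9,-7.8],"dr":[0,0,-9.9]},{"travel":[30.2,29.5,-7.8],"dr":[0,0,-10.0]},{"travel":[24.7,34.3,-7.8],"dr":[0,0,-9.9]},{"travel":[18.4,38.0,-7.7],"dr":[0,0,-10.0]},{"travel":[11.5,40.7,-7.7],"dr":[0,0,-9.9]},{"travel":[4.3,42.0,-7.8],"dr":[0,0,-10.0]}]
```

Emit:
{"op": "servo_tool", "data": {"moves": [{"travel": [0, 0, 0], "dr": [0, 0, 0]}, {"travel": [0, 0, 0], "dr": [0, 0, 0]}, {"travel": [0, 0, 0], "dr": [0, 0, 0]}, {"travel": [0, 0, 0], "dr": [0, 0, 0]}, {"travel": [0, 0, -12], "dr": [0, 0, 0]}, {"travel": [0, 0, -30], "dr": [0, 0, 0]}, {"travel": [0, 0, -40], "dr": [0, 0, 0]}, {"travel": [0, 0, -40], "dr": [0, 0, 0]}, {"travel": [0, 0, 0], "dr": [0, 0, 0]}], "claw": 0.45}}

```text
clock: 27.28
position: [0.6073, 0.3216, 0.144]
ee_rot: [0.732, -0.681, 0.001, -0.004]
ft_force: [0.7, -0.0, -0.3]
grip_width: 0.545
```

Emit:
{"op": "servo_tool", "data": {"moves": [{"travel": [42, 3, -8], "dr": [0, 0, -9.9]}, {"travel": [41, 11, -8], "dr": [0, 0, -9.9]}, {"travel": [38, 17, -8], "dr": [0, 0, -9.9]}, {"travel": [35, 24, -8], "dr": [0, 0, -9.9]}, {"travel": [30, 30, -8], "dr": [0, 0, -9.9]}, {"travel": [25, 34, -8], "dr": [0, 0, -9.9]}, {"travel": [18, 38, -8], "dr": [0, 0, -9.9]}, {"travel": [12, 41, -8], "dr": [0, 0, -9.9]}, {"travel": [4, 42, -8], "dr": [0, 0, -9.9]}, {"travel": [0, 0, 0], "dr": [0, 0, 0]}, {"travel": [0, 0, 0], "dr": [0, 0, 0]}, {"travel": [0, 0, 0], "dr": [0, 0, 0]}]}}

```text
clock: 28.78
position: [0.6014, -0.0582, 0.2106]
ee_rot: [1.0, 0.029, -0.0, -0.0]
ft_force: [-0.2, 0.2, -0.1]
grip_width: 0.549
```

```bash
python3 -c "
from h import *
from m import blob,cen
c,i=snap('wrist','w6')
for n,a,b in(('red',(0,150,60),(8,255,255)),('blue',(105,120,50),(130,255,255))):
    k=blob(i,a,b,(60,40,500,300));P=onplane(c,k.reshape(-1,2),.048)*1000;print(n,cv2.minAreaRect(P[:,:2].astype(np.float32)),cv2.boundingRect(k))
o,r=st();print(yaw0(r))"|tail -5
```

```text
[191.52221557 176.02855716]]
red ((605.6795043945312, -30.01937484741211), (21.068265914916992, 50.949893951416016), 4.298011302947998) (277, 135, 22, 52)
blue ((596.9445190429688, 41.932838439941406), (21.368146896362305, 49.72096252441406), 1.7096964120864868) (271, 55, 25, 57)
t 28.82 tcp [601.5 -58.3 210.7] x [ 0.998  0.058 -0.   ] z [-0.  0. -1.] F [-1.  -0.4  0.7] g 0.549
3.341789466127671
```

View pics/w6.png

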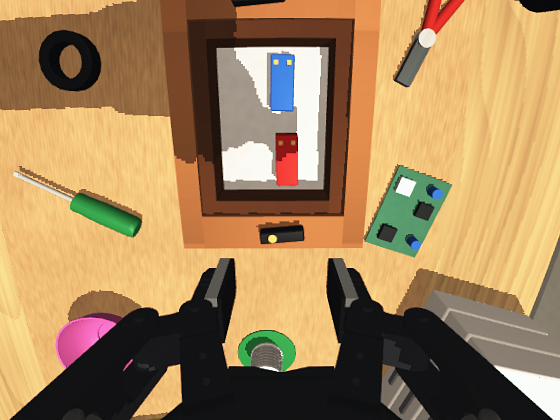

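Emit:
{"op": "servo_tool", "data": {"moves": [{"travel": [5.5, -26, 30], "dr": [0, 0, -0.5]}, {"travel": [0, 0, 35], "dr": [0, 0, 0]}, {"travel": [0, 0, 35], "dr": [0, 0, 0]}, {"travel": [0, 0, 20], "dr": [0, 0, 0]}, {"travel": [0, 0, 0], "dr": [0, 0, 0]}, {"travel": [0, 0, 0], "dr": [0, 0, 0]}], "claw": 0.58}}

```text
clock: 29.58
position: [0.6064, -0.0334, 0.0922]
ee_rot: [0.999, 0.033, 0.001, 0.0]
ft_force: [-0.3, -0.1, 0.2]
grip_width: 0.422
```

```bash
python3 -c "
from h import *
o,r=st();print(yaw0(r));plan((605.5,-31.5,26,4))"
```

```text
t 29.57 tcp [606.4 -33.4  92.2] x [0.998 0.066 0.002] z [ 0.002 -0.    -1.   ] F [-0.3 -0.1  0.2] g 0.422
3.7688808066812958
t 29.57 tcp [606.4 -33.4  92.2] x [0.998 0.066 0.002] z [ 0.002 -0.    -1.   ] F [-0.3 -0.1  0.2] g 0.422
-> [605.5 -31.5  26.    4. ]
   [{"travel":[-0.4,-1.0,33.1],"dr":[0,0,-0.1]},{"travel":[-0.4,-0.9,33.1],"dr":[0,0,-0.1]}]
```

Emit:
{"op": "servo_tool", "data": {"moves": [{"travel": [-0.8, 0, 25], "dr": [0, 0, 0]}, {"travel": [0, 0, 20], "dr": [0, 0, 0]}, {"travel": [0, 0, 14], "dr": [0, 0, 0]}, {"travel": [0, 0, 6], "dr": [0, 0, 0]}, {"travel": [0, 0, 0], "dr": [0, 0, 0]}, {"travel": [0, 0, 0], "dr": [0, 0, 0]}]}}

```text
clock: 30.32
position: [0.6052, -0.0337, 0.0265]
ee_rot: [0.999, 0.033, 0.001, 0.0]
ft_force: [1.3, 0.9, 0.5]
grip_width: 0.418
```

Emit:
{"op": "servo_tool", "data": {"moves": [{"travel": [0, 0, 0], "dr": [0, 0, 0]}, {"travel": [0, 0, 0], "dr": [0, 0, 0]}, {"travel": [0, 0, 0], "dr": [0, 0, 0]}, {"travel": [0, 0, 0], "dr": [0, 0, 0]}, {"travel": [0, 0, 0], "dr": [0, 0, 0]}, {"travel": [0, 0, 0], "dr": [0, 0, 0]}], "claw": 1, "squeeze": 30}}

```text
clock: 31.08
position: [0.6053, -0.0337, 0.0265]
ee_rot: [0.999, 0.033, 0.001, 0.0]
ft_force: [-0.8, -0.7, 5.7]
grip_width: 0.249
```

```bash
python3 -c "
from h import *
o,r=st();p=np.array(o['position'])*1000
plan((None,None,150,None),(382,292,150,30),(382,292,22,30))"
```

```text
t 31.07 tcp [605.3 -33.7  26.5] x [0.998 0.066 0.001] z [ 0.001 -0.    -1.   ] F [-0.8 -0.7  5.7] g 0.249
t 31.07 tcp [605.3 -33.7  26.5] x [0.998 0.066 0.001] z [ 0.001 -0.    -1.   ] F [-0.8 -0.7  5.7] g 0.249
-> [605.3 -33.7 150.    3.8]
   [{"travel":[0.0,0.0,-41.2],"dr":[0,0,-0.0]},{"travel":[0.0,0.0,-41.1],"dr":[0,0,-0.0]},{"travel":[0.0,0.0,-41.2],"dr":[0,0,-0.0]}]
-> [382 292 150  30]
   [{"travel":[-22.4,-37.7,0.0],"dr":[0,0,-2.9]},{"travel":[-20.4,-38.8,0.0],"dr":[0,0,-2.9]},{"travel":[-18.5,-39.8,0.0],"dr":[0,0,-2.9]},{"travel":[-16.4,-40.7,0.0],"dr":[0,0,-2.9]},{"travel":[-14.3,-41.5,0.0],"dr":[0,0,-2.9]},{"travel":[-12.2,-42.1,0.0],"dr":[0,0,-2.9]},{"travel":[-10.1,-42.7,0.0],"dr":[0,0,-2.9]},{"travel":[-7.9,-43.2,0.0],"dr":[0,0,-3.0]},{"travel":[-5.7,-43.5,0.0],"dr":[0,0,-2.9]}]
-> [382 292  22  30]
   [{"travel":[0.0,0.0,42.7],"dr":[0,0,-0.0]},{"travel":[0.0,0.0,42.7],"dr":[0,0,-0.0]},{"travel":[0.0,0.0,42.6],"dr":[0,0,-0.0]}]
```

Emit:
{"op": "servo_tool", "data": {"moves": [{"travel": [0, 0, -15], "dr": [0, 0, 0]}, {"travel": [0, 0, -40], "dr": [0, 0, 0]}, {"travel": [0, 0, -40], "dr": [0, 0, 0]}, {"travel": [0, 0, -40], "dr": [0, 0, 0]}, {"travel": [-22, -37, -5], "dr": [0, 0, -2.9]}, {"travel": [-21, -38, -5], "dr": [0, 0, -2.9]}, {"travel": [-19, -39, -5], "dr": [0, 0, -2.9]}, {"travel": [-17, -40, -5], "dr": [0, 0, -2.9]}, {"travel": [-15, -41, 0], "dr": [0, 0, -2.9]}, {"travel": [-13, -41, 0], "dr": [0, 0, -2.9]}, {"travel": [0, 0, 0], "dr": [0, 0, 0]}, {"travel": [0, 0, 0], "dr": [0, 0, 0]}]}}

```text
clock: 32.58
position: [0.4544, 0.1777, 0.1813]
ee_rot: [0.983, 0.183, 0.0, 0.0]
ft_force: [0.3, -0.4, -1.3]
grip_width: 0.249
```

```bash
python3 -c "
from h import *
from m import blob
c,i=snap('wrist','w7')
k=blob(i,(3,150,60),(14,255,255),(0,0,560,420));print(cv2.boundingRect(k));P=onplane(c,k.reshape(-1,2),.045)*1000;print('bowl',cv2.minEnclosingCircle(P[:,:2].astype(np.float32)))
o,r=st();print(yaw0(r))"|tail -4
```

```text
(170, 0, 159, 116)
bowl ((379.35675048828125, 295.81048583984375), 65.19886016845703)
t 32.62 tcp [454.7 177.3 181.1] x [0.933 0.36  0.   ] z [ 0. -0. -1.] F [ 0.   0.3 -0.5] g 0.247
21.0736940175079
```

View pics/w7.png

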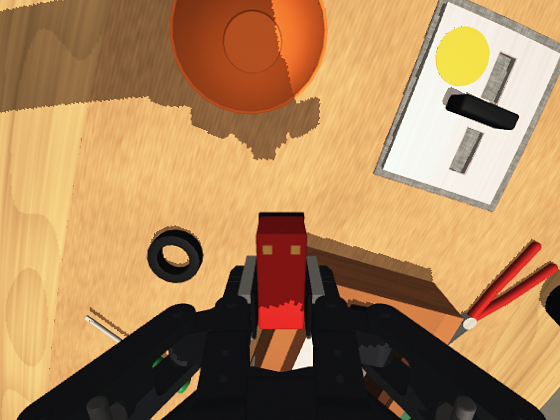

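```bash
python3 -c "
from h import *
plan((379.5,295,150,24),(379.5,295,23,24))"
```

```text
t 32.62 tcp [454.7 177.3 181.1] x [0.933 0.36  0.   ] z [ 0. -0. -1.] F [ 0.   0.3 -0.5] g 0.247
-> [379.5 295.  150.   24. ]
   [{"travel":[-7.0,-34.2,7.8],"dr":[0,0,-0.7]},{"travel":[-6.5,-34.3,7.8],"dr":[0,0,-0.7]},{"travel":[-6.1,-34.4,7.7],"dr":[0,0,-0.8]},{"travel":[-5.7,-34.4,7.8],"dr":[0,0,-0.7]}]
-> [379.5 295.   23.   24. ]
   [{"travel":[0.0,0.0,42.3],"dr":[0,0,-0.0]},{"travel":[0.0,0.0,42.3],"dr":[0,0,-0.0]},{"travel":[0.0,0.0,42.4],"dr":[0,0,-0.0]}]
```

Emit:
{"op": "servo_tool", "data": {"moves": [{"travel": [-7, -34.3, 8], "dr": [0, 0, -0.7]}, {"travel": [-6.5, -34.3, 8], "dr": [0, 0, -0.7]}, {"travel": [-6, -34.4, 8], "dr": [0, 0, -0.7]}, {"travel": [-5.7, -34.4, 7], "dr": [0, 0, -0.7]}, {"travel": [0, 0, 40], "dr": [0, 0, 0]}, {"travel": [0, 0, 40], "dr": [0, 0, 0]}, {"travel": [0, 0, 25], "dr": [0, 0, 0]}, {"travel": [0, 0, 10], "dr": [0, 0, 0]}, {"travel": [0, 0, 0], "dr": [0, 0, 0]}, {"travel": [0, 0, 0], "dr": [0, 0, 0]}]}}

```text
clock: 33.88
position: [0.3796, 0.2962, 0.0358]
ee_rot: [0.978, 0.207, 0.001, -0.0]
ft_force: [-0.3, -0.6, 0.1]
grip_width: 0.25
```

```bash
python3 -c "
from h import *
st()"
```

```text
t 33.88 tcp [379.6 296.2  35.8] x [0.914 0.406 0.002] z [ 0.001  0.001 -1.   ] F [-0.3 -0.6  0.1] g 0.25
```

Emit:
{"op": "servo_tool", "data": {"moves": [{"travel": [0, 0, 8], "dr": [0, 0, 0]}, {"travel": [0, 0, 4], "dr": [0, 0, 0]}, {"travel": [0, 0, 2], "dr": [0, 0, 0]}, {"travel": [0, 0, 0], "dr": [0, 0, 0]}, {"travel": [0, 0, 0], "dr": [0, 0, 0]}]}}

```text
clock: 34.5
position: [0.3789, 0.296, 0.0209]
ee_rot: [0.978, 0.208, 0.0, 0.0]
ft_force: [0.4, -0.5, -0.7]
grip_width: 0.247
```

Emit:
{"op": "servo_tool", "data": {"moves": [{"travel": [0, 0, 0], "dr": [0, 0, 0]}, {"travel": [0, 0, 0], "dr": [0, 0, 0]}, {"travel": [0, 0, 0], "dr": [0, 0, 0]}, {"travel": [0, 0, -5], "dr": [0, 0, 0]}, {"travel": [0, 0, -30], "dr": [0, 0, 0]}, {"travel": [0, 0, -40], "dr": [0, 0, 0]}, {"travel": [0, 0, -40], "dr": [0, 0, 0]}, {"travel": [5, 40, -10], "dr": [0, 0, 0]}, {"travel": [5, 40, -10], "dr": [0, 0, 0]}, {"travel": [0, 0, 0], "dr": [0, 0, 0]}, {"travel": [0, 0, 0], "dr": [0, 0, 0]}], "claw": 0.6}}

```text
clock: 35.88
position: [0.4202, 0.2273, 0.1559]
ee_rot: [0.978, 0.208, 0.0, -0.0]
ft_force: [0.6, 0.1, -0.1]
grip_width: 0.397
```

```bash
python3 -c "
from h import *
from m import blob
c,i=snap('wrist','w8')
k=blob(i,(3,150,60),(14,255,255),(0,0,560,420));print(cv2.boundingRect(k));P=onplane(c,k.reshape(-1,2),.045)*1000;print('bowl',cv2.minEnclosingCircle(P[:,:2].astype(np.float32)))
o,r=st();print(yaw0(r));plan((605.2,320.3,120,-85.8),vmax=35)"|tail -8
```

```text
[191.52221557 176.02855716]]
(188, 16, 165, 172)
bowl ((379.6647033691406, 296.4761962890625), 65.45991516113281)
t 35.92 tcp [419.9 227.7 155.8] x [ 0.913  0.407 -0.   ] z [-0.  0. -1.] F [ 0.2  0.2 -0.2] g 0.4
24.029594641912432
t 35.92 tcp [419.9 227.7 155.8] x [ 0.913  0.407 -0.   ] z [-0.  0. -1.] F [ 0.2  0.2 -0.2] g 0.4
-> [605.2 320.3 120.  -85.8]
   [{"travel":[18.8,-0.8,3.3],"dr":[0,0,10.0]},{"travel":[18.4,-4.1,3.2],"dr":[0,0,10.0]},{"travel":[17.4,-7.2,3.3],"dr":[0,0,10.0]},{"travel":[15.9,-10.1,3.2],"dr":[0,0,10.0]},{"travel":[13.9,-12.7,3.3],"dr":[0,0,10.0]},{"travel":[11.4,-15.0,3.2],"dr":[0,0,10.0]},{"travel":[8.7,-16.7,3.3],"dr":[0,0,10.0]},{"travel":[5.7,-18.0,3.2],"dr":[0,0,10.0]},{"travel":[2.4,-18.7,3.3],"dr":[0,0,9.9]},{"travel":[-0.8,-18.8,3.2],"dr":[0,0,10.0]},{"travel":[-4.0,-18.4,3.3],"dr":[0,0,9.9]}]
```

View pics/w8.png

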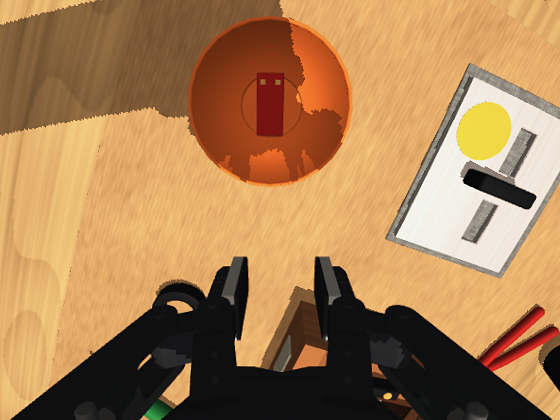

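The relay lies centred in the orange bowl at (270,104), and the lid is flat on the mat. Back to the lid.

Emit:
{"op": "servo_tool", "data": {"moves": [{"travel": [18.8, -0.8, 3], "dr": [0, 0, 10]}, {"travel": [18.4, -4, 3], "dr": [0, 0, 10]}, {"travel": [17.4, -7.2, 3], "dr": [0, 0, 10]}, {"travel": [16, -10, 3], "dr": [0, 0, 10]}, {"travel": [14, -12.7, 3], "dr": [0, 0, 10]}, {"travel": [11.4, -15, 3], "dr": [0, 0, 10]}, {"travel": [8.7, -16.7, 3], "dr": [0, 0, 10]}, {"travel": [5.7, -18, 3], "dr": [0, 0, 10]}, {"travel": [2.4, -18.7, 3], "dr": [0, 0, 10]}, {"travel": [-0.8, -18.8, 3], "dr": [0, 0, 10]}, {"travel": [-4, -18.4, 3], "dr": [0, 0, 10]}, {"travel": [0, 0, 0], "dr": [0, 0, 0]}]}}

```text
clock: 37.42
position: [0.6055, 0.3206, 0.1217]
ee_rot: [0.732, -0.681, -0.001, 0.0]
ft_force: [0.0, -0.4, -0.7]
grip_width: 0.396
```

Emit:
{"op": "servo_tool", "data": {"moves": [{"travel": [0, 0, 0], "dr": [0, 0, 0]}, {"travel": [0, 0, 0], "dr": [0, 0, 0]}]}}

```text
clock: 37.67
position: [0.6056, 0.319, 0.123]
ee_rot: [0.732, -0.681, -0.0, 0.0]
ft_force: [-0.6, -0.0, 0.2]
grip_width: 0.397
```

```bash
python3 -c "
from h import *
o,r=st();plan((605.2,320.3,18,-85.8))"
```

```text
t 37.67 tcp [605.6 319.  123. ] x [ 0.072 -0.997  0.   ] z [-0. -0. -1.] F [-0.6 -0.   0.2] g 0.397
t 37.67 tcp [605.6 319.  123. ] x [ 0.072 -0.997  0.   ] z [-0. -0. -1.] F [-0.6 -0.   0.2] g 0.397
-> [605.2 320.3  18.  -85.8]
   [{"travel":[-0.4,0.1,35.0],"dr":[0,0,-0.0]},{"travel":[-0.5,0.1,35.0],"dr":[0,0,-0.0]},{"travel":[-0.4,0.1,35.0],"dr":[0,0,-0.1]}]
```

Emit:
{"op": "servo_tool", "data": {"moves": [{"travel": [-0.4, 0, 35], "dr": [0, 0, 0]}, {"travel": [-0.4, 0, 35], "dr": [0, 0, 0]}, {"travel": [-0.4, 0, 24], "dr": [0, 0, 0]}, {"travel": [0, 0, 10], "dr": [0, 0, 0]}, {"travel": [0, 0, 0], "dr": [0, 0, 0]}, {"travel": [0, 0, 0], "dr": [0, 0, 0]}]}}

```text
clock: 38.42
position: [0.6068, 0.3206, 0.0203]
ee_rot: [0.731, -0.682, 0.0, -0.001]
ft_force: [0.3, 0.8, -0.4]
grip_width: 0.396
```

Emit:
{"op": "servo_tool", "data": {"moves": [{"travel": [0, 0, 0], "dr": [0, 0, 0]}, {"travel": [0, 0, 0], "dr": [0, 0, 0]}, {"travel": [0, 0, 0], "dr": [0, 0, 0]}, {"travel": [0, 0, 0], "dr": [0, 0, 0]}, {"travel": [0, 0, 0], "dr": [0, 0, 0]}, {"travel": [0, 0, 0], "dr": [0, 0, 0]}, {"travel": [0, 0, 0], "dr": [0, 0, 0]}], "claw": 1, "squeeze": 60}}

```text
clock: 39.3
position: [0.6068, 0.3205, 0.0201]
ee_rot: [0.731, -0.682, 0.0, -0.001]
ft_force: [-0.7, -0.6, 5.2]
grip_width: 0.172
```

```bash
python3 -c "
from h import *
o,r=st();print(yaw0(r));plan((None,None,130,None),(590.6,3.7,130,-86.4))"
```

```text
t 39.3 tcp [606.8 320.5  20.1] x [ 0.069 -0.998 -0.001] z [ 0.002  0.001 -1.   ] F [-0.7 -0.6  5.2] g 0.172
-86.0386272600491
t 39.3 tcp [606.8 320.5  20.1] x [ 0.069 -0.998 -0.001] z [ 0.002  0.001 -1.   ] F [-0.7 -0.6  5.2] g 0.172
-> [606.8 320.5 130.  -86. ]
   [{"travel":[0.0,0.0,-36.6],"dr":[0,0,-0.0]},{"travel":[0.0,0.0,-36.6],"dr":[0,0,-0.0]},{"travel":[0.0,0.0,-36.7],"dr":[0,0,-0.0]}]
-> [590.6   3.7 130.  -86.4]
   [{"travel":[39.4,4.8,0.0],"dr":[0,0,0.0]},{"travel":[39.4,4.8,0.0],"dr":[0,0,0.1]},{"travel":[39.4,4.7,0.0],"dr":[0,0,0.0]},{"travel":[39.4,4.7,0.0],"dr":[0,0,0.1]},{"travel":[39.4,4.6,0.0],"dr":[0,0,0.0]},{"travel":[39.3,4.6,0.0],"dr":[0,0,0.1]},{"travel":[39.4,4.5,0.0],"dr":[0,0,0.0]},{"travel":[39.3,4.5,0.0],"dr":[0,0,0.1]}]
```

Emit:
{"op": "servo_tool", "data": {"moves": [{"travel": [0, 0, -15], "dr": [0, 0, 0]}, {"travel": [0, 0, -30], "dr": [0, 0, 0]}, {"travel": [0, 0, -35], "dr": [0, 0, 0]}, {"travel": [0, 0, -30], "dr": [0, 0, 0]}, {"travel": [20, 2.2, 0], "dr": [0, 0, 0]}, {"travel": [40, 4.6, 0], "dr": [0, 0, 0.1]}, {"travel": [40, 4.6, 0], "dr": [0, 0, 0]}, {"travel": [40, 4.6, 0], "dr": [0, 0, 0.1]}, {"travel": [40, 4.6, 0], "dr": [0, 0, 0]}, {"travel": [40, 4.6, 0], "dr": [0, 0, 0.1]}, {"travel": [40, 4.6, 0], "dr": [0, 0, 0]}, {"travel": [40, 4.6, 0], "dr": [0, 0, 0.1]}]}}

```text
clock: 40.8
position: [0.5904, 0.0157, 0.1278]
ee_rot: [0.728, -0.685, -0.0, 0.001]
ft_force: [-0.5, 0.2, -1.4]
grip_width: 0.173
```

Emit:
{"op": "servo_tool", "data": {"moves": [{"travel": [15, 1.3, 0], "dr": [0, 0, 0]}, {"travel": [0, 0, 15], "dr": [0, 0, 0]}, {"travel": [0, 0, 0], "dr": [0, 0, 0]}, {"travel": [0, 0, 0], "dr": [0, 0, 0]}, {"travel": [0, 0, 0], "dr": [0, 0, 0]}]}}

```text
clock: 41.42
position: [0.5915, 0.0045, 0.114]
ee_rot: [0.729, -0.684, 0.0, -0.0]
ft_force: [1.0, -0.3, -2.0]
grip_width: 0.172
```

```bash
python3 -c "
from h import *
c,i=snap('wrist','w9');o,r=st();print(yaw0(r));plan((592,4,90,-86.4))
print(proj(c,[[.583,.1065,.086],[.5955,-.098,.086]]))"
```

```text
t 41.48 tcp [591.5   4.2 114. ] x [ 0.063 -0.998 -0.   ] z [ 0.  0. -1.] F [ 0.6 -0.4 -1.4] g 0.171
-86.37598189866307
t 41.48 tcp [591.5   4.2 114. ] x [ 0.063 -0.998 -0.   ] z [ 0.  0. -1.] F [ 0.6 -0.4 -1.4] g 0.171
-> [592.    4.   90.  -86.4]
   [{"travel":[0.3,-0.5,24.0],"dr":[0,0,0.0]}]
[[115.5036321  247.66462088]
 [443.22358675 248.65944428]]
```

View pics/w9.png

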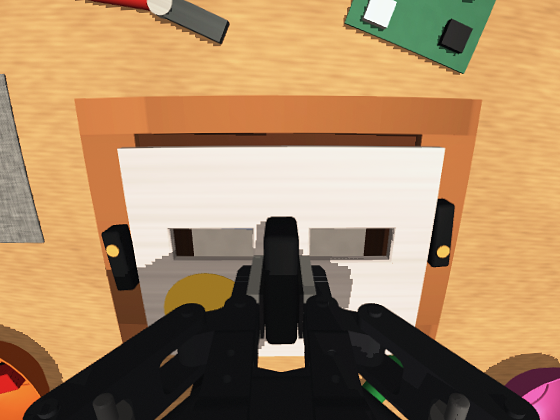

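```bash
python3 -c "
from h import *
c=manip.calibration('wrist')
l=onplane(c,[[117.5,148.5],[445.5,148.5]],.1025)*1000;p=onplane(c,[[134.5,134],[421.5,134]],.07)*1000
q=onplane(c,[[112.5,251.5],[443.5,252]],.087)*1000
u=np.array([np.cos(.063),np.sin(.063)])
for n,a,h in(('lid',l,65),('pocket',p,69)):print(n,a[:,:2],np.linalg.norm(a[0]-a[1]),'c',a.mean(0)[:2]-h*u)
print('pins',q[:,:2],q.mean(0))"
```

```text
lid [[647.76118327  89.88820228]
 [658.38844982 -76.3146882 ]] 166.5423057250761 c [588.20376639   2.69446534]
pocket [[651.71884644  95.45336802]
 [662.68010636 -77.09865749]] 172.8998285870864 c [588.33636162   4.83323024]
pins [[580.74142285 107.97519557]
 [593.64508032 -98.42903677]] [587.19325158   4.7730794   87.        ]
```

Emit:
{"op": "servo_tool", "data": {"moves": [{"travel": [-1.8, 0, 14], "dr": [0, 0, 0]}, {"travel": [0, 0, 10], "dr": [0, 0, 0]}, {"travel": [0, 0, 0], "dr": [0, 0, 0]}, {"travel": [0, 0, 0], "dr": [0, 0, 0]}]}}

```text
clock: 41.98
position: [0.5913, 0.0052, 0.0899]
ee_rot: [0.729, -0.685, 0.0, -0.0]
ft_force: [0.2, 0.3, -2.6]
grip_width: 0.173
```

Emit:
{"op": "servo_tool", "data": {"moves": [{"travel": [0, 0, 4], "dr": [0, 0, 0]}, {"travel": [0, 0, 4], "dr": [0, 0, 0]}, {"travel": [0, 0, 2], "dr": [0, 0, 0]}, {"travel": [0, 0, 0], "dr": [0, 0, 0]}, {"travel": [0, 0, 0], "dr": [0, 0, 0]}]}}

```text
clock: 42.6
position: [0.5912, 0.0052, 0.081]
ee_rot: [0.729, -0.685, 0.0, 0.0]
ft_force: [-6.8, -0.2, 11.5]
grip_width: 0.17
```

```bash
python3 -c "
from h import *
o,r=st();print(yaw0(r))"
```

```text
t 42.6 tcp [591.2   5.2  81. ] x [ 0.062 -0.998  0.   ] z [ 0. -0. -1.] F [-6.8 -0.2 11.5] g 0.17
-86.44613683218223
```

Seated at the expected height. Release, raise, and move to the left button.

Emit:
{"op": "servo_tool", "data": {"moves": [{"travel": [0, 0, 0], "dr": [0, 0, 0]}, {"travel": [0, 0, 0], "dr": [0, 0, 0]}, {"travel": [0, 0, 0], "dr": [0, 0, 0]}, {"travel": [0, 0, 0], "dr": [0, 0, 0]}, {"travel": [0, 0, -15], "dr": [0, 0, 0]}, {"travel": [0, 0, -30], "dr": [0, 0, 0]}, {"travel": [0, 0, -25], "dr": [0, 0, 0]}, {"travel": [0, 0, 0], "dr": [0, 0, 0]}, {"travel": [0, 0, 0], "dr": [0, 0, 0]}], "claw": 0.5}}

```text
clock: 43.72
position: [0.591, 0.0052, 0.1497]
ee_rot: [0.729, -0.685, 0.0, 0.0]
ft_force: [-0.7, 0.1, 0.9]
grip_width: 0.505
```

```bash
python3 -c "
from h import *
c,i=snap('wrist','w10');plan((582.5,107.3,150,-82),(582.5,107.3,78,-82),vmax=35)"
```

```text
t 43.77 tcp [590.8   5.2 149.2] x [ 0.062 -0.998  0.   ] z [-0.001 -0.    -1.   ] F [ 0.2  0.5 -0. ] g 0.501
-> [582.5 107.3 150.  -82. ]
   [{"travel":[-34.1,0.6,-0.3],"dr":[0,0,-1.5]},{"travel":[-34.2,-0.2,-0.2],"dr":[0,0,-1.5]},{"travel":[-34.1,-1.2,-0.3],"dr":[0,0,-1.4]}]
-> [582.5 107.3  78.  -82. ]
   [{"travel":[0.0,0.0,24.0],"dr":[0,0,-0.0]},{"travel":[0.0,0.0,24.0],"dr":[0,0,-0.0]},{"travel":[0.0,0.0,24.0],"dr":[0,0,-0.0]}]
```

View pics/w10.png

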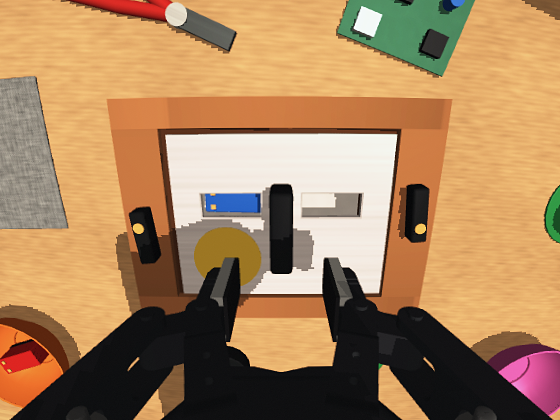

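The lid is flush and centred. Restore the left button.

Emit:
{"op": "servo_tool", "data": {"moves": [{"travel": [-34, 0.6, 0], "dr": [0, 0, -1.5]}, {"travel": [-34, -0.2, 0], "dr": [0, 0, -1.5]}, {"travel": [-34, -1.2, 0], "dr": [0, 0, -1.4]}, {"travel": [0, 0, 20], "dr": [0, 0, 0]}, {"travel": [0, 0, 0], "dr": [0, 0, 0]}, {"travel": [0, 0, 0], "dr": [0, 0, 0]}]}}

```text
clock: 44.52
position: [0.5831, 0.1056, 0.1295]
ee_rot: [0.754, -0.657, -0.0, 0.0]
ft_force: [-0.0, 0.0, 1.1]
grip_width: 0.5
```

```bash
python3 -c "
from h import *
plan((582.5,107.3,78,-82),vmax=35)"
```

```text
t 44.52 tcp [583.1 105.6 129.5] x [ 0.137 -0.991  0.001] z [-0.001 -0.001 -1.   ] F [-0.   0.   1.1] g 0.5
-> [582.5 107.3  78.  -82. ]
   [{"travel":[-0.9,0.2,25.8],"dr":[0,0,-0.1]},{"travel":[-0.9,0.1,25.7],"dr":[0,0,-0.0]}]
```

Emit:
{"op": "servo_tool", "data": {"moves": [{"travel": [-0.9, 0.2, 26], "dr": [0, 0, 0]}, {"travel": [-0.9, 0, 17], "dr": [0, 0, 0]}, {"travel": [0, 0, 8], "dr": [0, 0, 0]}, {"travel": [0, 0, 0], "dr": [0, 0, 0]}, {"travel": [0, 0, 0], "dr": [0, 0, 0]}]}}

```text
clock: 45.15
position: [0.5831, 0.1088, 0.0796]
ee_rot: [0.754, -0.656, 0.0, -0.0]
ft_force: [1.1, 0.2, -0.7]
grip_width: 0.499
```

Emit:
{"op": "servo_tool", "data": {"moves": [{"travel": [0, 0, 0], "dr": [0, 0, 0]}, {"travel": [0, 0, 0], "dr": [0, 0, 0]}, {"travel": [0, 0, 0], "dr": [0, 0, 0]}, {"travel": [0, 0, 0], "dr": [0, 0, 0]}, {"travel": [0, 0, 0], "dr": [0, 0, 0]}, {"travel": [0, 0, 0], "dr": [0, 0, 0]}], "claw": 1, "squeeze": 25}}

```text
clock: 45.9
position: [0.5829, 0.1084, 0.0794]
ee_rot: [0.754, -0.656, 0.0, -0.0]
ft_force: [-1.7, -2.2, 6.3]
grip_width: 0.129
```

Emit:
{"op": "servo_tool", "data": {"moves": [{"travel": [0, 0, 0], "dr": [0, 0, -5]}, {"travel": [0, 0, 0], "dr": [0, 0, -9.5]}, {"travel": [0, 0, 0], "dr": [0, 0, -9.5]}, {"travel": [0, 0, 0], "dr": [0, 0, -9.5]}, {"travel": [0, 0, 0], "dr": [0, 0, -9.5]}, {"travel": [0, 0, 0], "dr": [0, 0, -9.5]}, {"travel": [0, 0, 0], "dr": [0, 0, -9.5]}, {"travel": [0, 0, 0], "dr": [0, 0, -9.5]}, {"travel": [0, 0, 0], "dr": [0, 0, -9.5]}, {"travel": [0, 0, 0], "dr": [0, 0, -5]}, {"travel": [0, 0, 0], "dr": [0, 0, 0]}, {"travel": [0, 0, 0], "dr": [0, 0, 0]}]}}

```text
clock: 47.4
position: [0.5829, 0.1084, 0.0794]
ee_rot: [0.999, 0.034, 0.0, 0.0]
ft_force: [-1.1, -2.5, 6.7]
grip_width: 0.13
```

```bash
python3 -c "
from h import *
o,r=st();print(yaw0(r));plan((594.8,-96.5,150,-81.3),start=(582.5,107.3,150,yaw0(r)),amax=10)"
```

```text
t 47.4 tcp [582.9 108.4  79.4] x [0.998 0.069 0.001] z [ 0.001 -0.    -1.   ] F [-1.1 -2.5  6.7] g 0.13
3.9404120926332165
t 47.4 tcp [582.9 108.4  79.4] x [0.998 0.069 0.001] z [ 0.001 -0.    -1.   ] F [-1.1 -2.5  6.7] g 0.13
-> [594.8 -96.5 150.  -81.3]
   [{"travel":[-0.2,22.7,0.0],"dr":[0,0,9.5]},{"travel":[3.6,22.4,0.0],"dr":[0,0,9.5]},{"travel":[7.2,21.5,0.0],"dr":[0,0,9.5]},{"travel":[10.6,20.0,0.0],"dr":[0,0,9.5]},{"travel":[13.8,18.0,0.0],"dr":[0,0,9.4]},{"travel":[16.6,15.5,0.0],"dr":[0,0,9.5]},{"travel":[18.9,12.6,0.0],"dr":[0,0,9.4]},{"travel":[20.7,9.3,0.0],"dr":[0,0,9.5]},{"travel":[21.9,5.7,0.0],"dr":[0,0,9.4]}]
```

Emit:
{"op": "servo_tool", "data": {"moves": [{"travel": [0, 0, 0], "dr": [0, 0, 0]}, {"travel": [0, 0, 0], "dr": [0, 0, 0]}, {"travel": [0, 0, 0], "dr": [0, 0, 0]}, {"travel": [0, 0, 0], "dr": [0, 0, 0]}, {"travel": [0, 0, -13], "dr": [0, 0, 0]}, {"travel": [0, 0, -30], "dr": [0, 0, 0]}, {"travel": [0, 0, -30], "dr": [0, 0, 0]}, {"travel": [0, 0, 0], "dr": [0, 0, 0]}], "claw": 0.5}}

```text
clock: 48.4
position: [0.5841, 0.1094, 0.1552]
ee_rot: [0.999, 0.035, 0.003, -0.0]
ft_force: [-0.1, 0.4, -0.6]
grip_width: 0.503
```

Emit:
{"op": "servo_tool", "data": {"moves": [{"travel": [0, 22.7, 0], "dr": [0, 0, 9.5]}, {"travel": [3.6, 22.4, 0], "dr": [0, 0, 9.5]}, {"travel": [7, 21.5, 0], "dr": [0, 0, 9.5]}, {"travel": [10.6, 20, 0], "dr": [0, 0, 9.5]}, {"travel": [13.8, 18, 0], "dr": [0, 0, 9.4]}, {"travel": [16.6, 15.5, 0], "dr": [0, 0, 9.5]}, {"travel": [18.9, 12.6, 0], "dr": [0, 0, 9.4]}, {"travel": [20.7, 9.3, 0], "dr": [0, 0, 9.5]}, {"travel": [21.9, 5.7, 0], "dr": [0, 0, 9.4]}, {"travel": [0, 0, 25], "dr": [0, 0, 0]}, {"travel": [0, 0, 0], "dr": [0, 0, 0]}, {"travel": [0, 0, 0], "dr": [0, 0, 0]}]}}

```text
clock: 49.9
position: [0.5951, -0.0945, 0.1274]
ee_rot: [0.759, -0.651, 0.0, -0.0]
ft_force: [0.0, -0.0, 1.0]
grip_width: 0.502
```

```bash
python3 -c "
from h import *
plan((595,-96.5,78,-81.3),vmax=35)"
```

```text
t 49.9 tcp [595.1 -94.5 127.4] x [ 0.153 -0.988 -0.   ] z [ 0.  0. -1.] F [ 0. -0.  1.] g 0.502
-> [595.  -96.5  78.  -81.3]
   [{"travel":[1.0,0.2,24.7],"dr":[0,0,0.1]},{"travel":[1.0,0.2,24.7],"dr":[0,0,0.0]}]
```

Next, restore the right button: turn +84.8°, from -81.2 to +3.6.

Emit:
{"op": "servo_tool", "data": {"moves": [{"travel": [1, 0.2, 25], "dr": [0, 0, 0]}, {"travel": [1, 0.2, 16], "dr": [0, 0, 0]}, {"travel": [0, 0, 8], "dr": [0, 0, 0]}, {"travel": [0, 0, 0], "dr": [0, 0, 0]}, {"travel": [0, 0, 0], "dr": [0, 0, 0]}]}}

```text
clock: 50.52
position: [0.5953, -0.0969, 0.0786]
ee_rot: [0.759, -0.651, 0.0, -0.0]
ft_force: [0.6, -0.5, 1.4]
grip_width: 0.503
```

Emit:
{"op": "servo_tool", "data": {"moves": [{"travel": [0, 0, 0], "dr": [0, 0, 0]}, {"travel": [0, 0, 0], "dr": [0, 0, 0]}, {"travel": [0, 0, 0], "dr": [0, 0, 0]}, {"travel": [0, 0, 0], "dr": [0, 0, 0]}, {"travel": [0, 0, 0], "dr": [0, 0, 0]}, {"travel": [0, 0, 0], "dr": [0, 0, 0]}], "claw": 1}}

```text
clock: 51.28
position: [0.595, -0.0955, 0.0785]
ee_rot: [0.759, -0.651, -0.0, -0.001]
ft_force: [-2.2, 4.7, 3.7]
grip_width: 0.127
```

Emit:
{"op": "servo_tool", "data": {"moves": [{"travel": [0, 0, 0], "dr": [0, 0, -5]}, {"travel": [0, 0, 0], "dr": [0, 0, -9.5]}, {"travel": [0, 0, 0], "dr": [0, 0, -9.5]}, {"travel": [0, 0, 0], "dr": [0, 0, -9.5]}, {"travel": [0, 0, 0], "dr": [0, 0, -9.5]}, {"travel": [0, 0, 0], "dr": [0, 0, -9.5]}, {"travel": [0, 0, 0], "dr": [0, 0, -9.5]}, {"travel": [0, 0, 0], "dr": [0, 0, -9.5]}, {"travel": [0, 0, 0], "dr": [0, 0, -9.5]}, {"travel": [0, 0, 0], "dr": [0, 0, -4]}, {"travel": [0, 0, 0], "dr": [0, 0, 0]}, {"travel": [0, 0, 0], "dr": [0, 0, 0]}]}}

```text
clock: 52.78
position: [0.5954, -0.0958, 0.0785]
ee_rot: [0.999, 0.032, 0.001, -0.0]
ft_force: [0.1, 6.1, 4.3]
grip_width: 0.126
```

```bash
python3 -c "
from h import *
o,r=st();print(yaw0(r));plan((596,-315.8,150,3.7),start=(595,-96.5,150,yaw0(r)))"
```

```text
t 52.77 tcp [595.4 -95.8  78.5] x [0.998 0.065 0.001] z [ 0.001  0.001 -1.   ] F [0.1 6.1 4.3] g 0.126
3.7036240057838423
t 52.77 tcp [595.4 -95.8  78.5] x [0.998 0.065 0.001] z [ 0.001  0.001 -1.   ] F [0.1 6.1 4.3] g 0.126
-> [ 596.  -315.8  150.     3.7]
   [{"travel":[-2.6,43.8,0.0],"dr":[0,0,0.0]},{"travel":[-2.6,43.8,0.0],"dr":[0,0,0.0]},{"travel":[-2.7,43.8,0.0],"dr":[0,0,0.0]},{"travel":[-2.6,43.8,0.0],"dr":[0,0,0.0]},{"travel":[-2.7,43.7,0.0],"dr":[0,0,0.0]}]
```

Emit:
{"op": "servo_tool", "data": {"moves": [{"travel": [0, 0, 0], "dr": [0, 0, 0]}, {"travel": [0, 0, 0], "dr": [0, 0, 0]}, {"travel": [0, 0, 0], "dr": [0, 0, 0]}, {"travel": [0, 0, 0], "dr": [0, 0, 0]}, {"travel": [0, 0, -13], "dr": [0, 0, 0]}, {"travel": [0, 0, -30], "dr": [0, 0, 0]}, {"travel": [0, 0, -30], "dr": [0, 0, 0]}, {"travel": [0, 0, 0], "dr": [0, 0, 0]}], "claw": 0.5}}

```text
clock: 53.78
position: [0.5965, -0.097, 0.1543]
ee_rot: [0.999, 0.033, 0.002, 0.001]
ft_force: [0.3, 0.2, -0.1]
grip_width: 0.497
```

Emit:
{"op": "servo_tool", "data": {"moves": [{"travel": [-2.6, 43.8, 0], "dr": [0, 0, 0]}, {"travel": [-2.6, 43.8, 0], "dr": [0, 0, 0]}, {"travel": [-2.7, 43.8, 0], "dr": [0, 0, 0]}, {"travel": [-2.7, 43.8, 0], "dr": [0, 0, 0]}, {"travel": [-2.7, 43.8, 0], "dr": [0, 0, 0]}, {"travel": [0, 0, 30], "dr": [0, 0, 0]}, {"travel": [0, 0, 40], "dr": [0, 0, 0]}, {"travel": [0, 0, 10], "dr": [0, 0, 0]}, {"travel": [0, 0, 0], "dr": [0, 0, 0]}, {"travel": [0, 0, 0], "dr": [0, 0, 0]}], "claw": 0}}

```text
clock: 55.02
position: [0.5969, -0.3166, 0.0727]
ee_rot: [0.999, 0.033, 0.001, 0.001]
ft_force: [-1.0, -0.1, 0.9]
grip_width: 0.996
```

```bash
python3 -c "
from h import *
plan((596,-315.5,15,3.7))"
```

```text
t 55.02 tcp [ 596.9 -316.6   72.7] x [0.998 0.066 0.002] z [ 0.002 -0.001 -1.   ] F [-1.  -0.1  0.9] g 0.996
-> [ 596.  -315.5   15.     3.7]
   [{"travel":[-0.4,-0.6,28.8],"dr":[0,0,0.0]},{"travel":[-0.5,-0.6,28.9],"dr":[0,0,0.1]}]
```

Emit:
{"op": "servo_tool", "data": {"moves": [{"travel": [-0.4, -0.6, 29], "dr": [0, 0, 0]}, {"travel": [-0.4, -0.6, 20], "dr": [0, 0, 0]}, {"travel": [0, 0, 7], "dr": [0, 0, 0]}, {"travel": [0, 0, 0], "dr": [0, 0, 0]}, {"travel": [0, 0, 0], "dr": [0, 0, 0]}]}}

```text
clock: 55.65
position: [0.5957, -0.3155, 0.0159]
ee_rot: [0.999, 0.033, 0.001, 0.0]
ft_force: [-0.7, 0.2, -0.4]
grip_width: 1.001
```

Emit:
{"op": "servo_tool", "data": {"moves": [{"travel": [0, 0, 0], "dr": [0, 0, 0]}, {"travel": [0, 0, 0], "dr": [0, 0, 0]}, {"travel": [0, 0, 0], "dr": [0, 0, 0]}, {"travel": [0, 0, 0], "dr": [0, 0, 0]}, {"travel": [0, 0, 0], "dr": [0, 0, 0]}, {"travel": [0, 0, 0], "dr": [0, 0, 0]}, {"travel": [0, 0, 0], "dr": [0, 0, 0]}], "claw": 1, "squeeze": 40}}

```text
clock: 56.52
position: [0.5954, -0.3154, 0.0155]
ee_rot: [0.999, 0.033, 0.0, 0.0]
ft_force: [-1.6, 0.1, 5.6]
grip_width: 0.514
```

```bash
python3 -c "
from h import *
plan((None,None,160,None),(553,44.5,160,3.7))"
```

```text
t 56.52 tcp [ 595.4 -315.4   15.5] x [0.998 0.066 0.001] z [ 0.001 -0.    -1.   ] F [-1.6  0.1  5.6] g 0.514
-> [ 595.4 -315.4  160.     3.8]
   [{"travel":[0.0,0.0,-36.1],"dr":[0,0,-0.0]},{"travel":[0.0,0.0,-36.1],"dr":[0,0,-0.0]},{"travel":[0.0,0.0,-36.2],"dr":[0,0,-0.0]},{"travel":[0.0,0.0,-36.1],"dr":[0,0,-0.0]}]
-> [553.   44.5 160.    3.7]
   [{"travel":[-2.1,-40.2,0.0],"dr":[0,0,0.0]},{"travel":[-2.1,-40.2,0.0],"dr":[0,0,0.0]},{"travel":[-2.1,-40.2,0.0],"dr":[0,0,0.0]},{"travel":[-2.1,-40.2,0.0],"dr":[0,0,0.0]},{"travel":[-2.1,-40.2,0.0],"dr":[0,0,0.0]},{"travel":[-2.1,-40.2,0.0],"dr":[0,0,0.0]},{"travel":[-2.0,-40.2,0.0],"dr":[0,0,0.0]},{"travel":[-2.1,-40.3,0.0],"dr":[0,0,0.0]},{"travel":[-2.0,-40.2,0.0],"dr":[0,0,0.1]}]
```

Emit:
{"op": "servo_tool", "data": {"moves": [{"travel": [0, 0, -15], "dr": [0, 0, 0]}, {"travel": [0, 0, -40], "dr": [0, 0, 0]}, {"travel": [0, 0, -50], "dr": [0, 0, 0]}, {"travel": [0, 0, -40], "dr": [0, 0, 0]}, {"travel": [-2.1, -40, 0], "dr": [0, 0, 0]}, {"travel": [-2.1, -40, 0], "dr": [0, 0, 0]}, {"travel": [-2.1, -40, 0], "dr": [0, 0, 0]}, {"travel": [-2.1, -40, 0], "dr": [0, 0, 0]}, {"travel": [-2.1, -40, 0], "dr": [0, 0, 0]}, {"travel": [-2.1, -40, 0], "dr": [0, 0, 0]}, {"travel": [-2.1, -40, 0], "dr": [0, 0, 0]}, {"travel": [-2.1, -40, 0], "dr": [0, 0, 0]}]}}

```text
clock: 58.02
position: [0.5569, 0.0042, 0.1604]
ee_rot: [0.999, 0.033, 0.0, 0.0]
ft_force: [0.1, -0.7, -3.4]
grip_width: 0.508
```

Emit:
{"op": "servo_tool", "data": {"moves": [{"travel": [-2, -42, 0], "dr": [0, 0, 0]}, {"travel": [0, 0, 30], "dr": [0, 0, 0]}, {"travel": [0, 0, 25], "dr": [0, 0, 0]}, {"travel": [0, 0, 0], "dr": [0, 0, 0]}, {"travel": [0, 0, 0], "dr": [0, 0, 0]}, {"travel": [0, 0, 0], "dr": [0, 0, 0]}]}}

```text
clock: 58.78
position: [0.5533, 0.0447, 0.1061]
ee_rot: [0.999, 0.033, 0.001, 0.0]
ft_force: [-0.0, -0.0, -2.2]
grip_width: 0.512
```

```bash
python3 -c "
from h import *
plan((553,44.5,84,3.7),vmax=10)"
```

```text
t 58.77 tcp [553.3  44.7 106.1] x [0.998 0.065 0.002] z [ 0.002 -0.    -1.   ] F [-0.  -0.  -2.2] g 0.512
-> [553.   44.5  84.    3.7]
   [{"travel":[-0.1,0.1,7.4],"dr":[0,0,0.0]},{"travel":[-0.1,0.1,7.4],"dr":[0,0,0.0]},{"travel":[-0.1,0.0,7.3],"dr":[0,0,0.0]}]
```

Emit:
{"op": "servo_tool", "data": {"moves": [{"travel": [0, 0, 12], "dr": [0, 0, 0]}, {"travel": [0, 0, 7], "dr": [0, 0, 0]}, {"travel": [0, 0, 3], "dr": [0, 0, 0]}, {"travel": [0, 0, 1], "dr": [0, 0, 0]}, {"travel": [0, 0, 0], "dr": [0, 0, 0]}, {"travel": [0, 0, 0], "dr": [0, 0, 0]}]}}

```text
clock: 59.52
position: [0.5524, 0.0447, 0.0824]
ee_rot: [0.999, 0.033, -0.0, 0.0]
ft_force: [-5.2, -1.0, 8.4]
grip_width: 0.512
```

```bash
python3 -c "
from h import *
st()"
```

```text
t 59.52 tcp [552.4  44.7  82.4] x [ 0.998  0.066 -0.001] z [-0.001 -0.001 -1.   ] F [-5.2 -1.   8.4] g 0.512
```

Contact. Release, lift and check.

Emit:
{"op": "servo_tool", "data": {"moves": [{"travel": [0, 0, 0], "dr": [0, 0, 0]}, {"travel": [0, 0, 0], "dr": [0, 0, 0]}, {"travel": [0, 0, 0], "dr": [0, 0, 0]}, {"travel": [0, 0, 0], "dr": [0, 0, 0]}, {"travel": [0, 0, 0], "dr": [0, 0, 0]}, {"travel": [0, 0, -15], "dr": [0, 0, 0]}, {"travel": [0, 0, -35], "dr": [0, 0, 0]}, {"travel": [0, 0, -40], "dr": [0, 0, 0]}, {"travel": [0, 30, -40], "dr": [0, 0, 0]}, {"travel": [10, 40, -40], "dr": [0, 0, 0]}, {"travel": [10, 40, -40], "dr": [0, 0, 0]}, {"travel": [0, 0, -30], "dr": [0, 0, 0]}], "claw": 0}}

```text
clock: 61.02
position: [0.5802, -0.0677, 0.3243]
ee_rot: [1.0, 0.03, 0.001, 0.0]
ft_force: [0.5, 0.0, 0.1]
grip_width: 0.999
```

Emit:
{"op": "servo_tool", "data": {"moves": [{"travel": [0, 0, 0], "dr": [0, 0, 0]}, {"travel": [0, 0, 0], "dr": [0, 0, 0]}, {"travel": [0, 0, 0], "dr": [0, 0, 0]}]}}

```text
clock: 61.4
position: [0.5793, -0.0634, 0.3211]
ee_rot: [0.999, 0.033, -0.001, -0.0]
ft_force: [-0.0, -0.2, -0.4]
grip_width: 0.996
```

```bash
python3 -c "
from h import *
c,i=snap('wrist','w11');st();u=np.array([np.cos(.063),np.sin(.063)])
print(np.round(proj(c,[[.5537,.0456,.070],[.5537,.0456,.114],[.5828,.1065,.086],[.5953,-.098,.086]])))
_,t=snap('top','t3')
a=cv2.resize(i[0:260,150:420],(400,385));b=cv2.resize(t[130:280,80:270],(400,316));b=cv2.copyMakeBorder(b,0,69,0,0,0);cv2.imwrite('pics/mix2.png',np.hstack([a,b]))
import pickle;pickle.dump(c,open('w11.pkl','wb'))"
```

```text
t 61.45 tcp [579.3 -63.4 321.1] x [ 0.998  0.066 -0.001] z [-0.001 -0.    -1.   ] F [-0.6 -0.3 -0.5] g 1.0
[[266.  79.]
 [264.  76.]
 [295.  22.]
 [292. 201.]]
```

View pics/mix2.png

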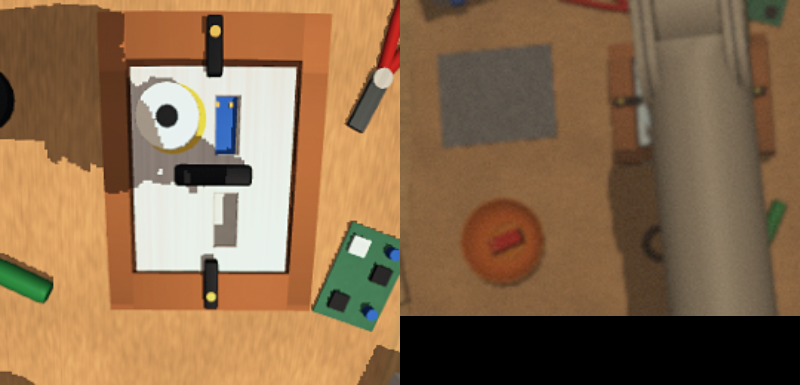

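```bash
python3 -c "
from h import *
print(manip.hand_in());st()"
```

```text
the job is handed in; nothing more can be done
None
the job is handed in; nothing more can be done
```

The whole job ran in the required order and was handed in at about 61.5 s of the 141 s allowed; `hand_in()` gives no verdict.

I stood the spool on the leftmost green pad, turned both buttons to about -85°, and laid the lid flat on the grey mat. Then I put the red relay in the orange bowl and reversed the steps.

What the last pictures (wrist and top cameras) and readings showed:

- **Lid:** it sits flush and evenly in its frame. It touched down at the expected height.
- **Buttons:** both point straight in. I turned them back with the gripper within 1° of the measured box yaw of about 3.6°.
- **Spool:** it stands upright on the yellow spot, about 3 mm from the predicted centre (12 mm allowed).
- **Blue relay:** it is visible under its window; the gripper never touched it. I did not measure its position again after the lid went back on.
- **Red relay:** it lies near the centre of the upright orange bowl.
- **Arm:** it ended raised with the gripper open and empty; the force reading was below 1 N.

No check failed. The camera estimates of the pivots, lid and bowl disagreed by a few mm between views (up to about 10 mm for the bowl), so I relied on the close wrist views and the gripper's own readings.

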